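# Carry the top-heavy bench magnifier to the bench pin

## Task

Take the bench magnifier by the wooden grip on its foot, lift it some 5 cm clear of the bench and, by tilting the foot, bring its free-swinging, slightly top-heavy lens arm up off the right-hand stop and balance it upright for two seconds, then carry it across with the arm upright all the way and balance it upright above the cork mat for three seconds. Ease the arm over onto its left-hand stop, so that the lens leans over the bench pin, and leave the magnifier standing square on the middle of the mat, lens end away from you, released and still. Carry it calmly, never drop the foot or let the arm slam into a stop, do not touch the lens or its arm, and leave the bench pin, steel block, file pot and wooden box alone.

Things in the scene. Friction and masses are not known exactly. Their poses are not given: they have to be found in the camera images.
- magnifier: Foot of the bench magnifier: green steel plate 250 (x) x 130 (y) x 14 mm with wooden grip, spring pivot and two stop posts (at x = 60, y = +-56 mm, up to z = 117 mm); 0.50 kg without the lens arm, true value within 15 %. Origin: centre of the plate's underside; x towards the lens end, y to its left, z up. It starts level on the bench, yaw within 0.3 rad.
- grip (a point): Centre of the wooden grip: in the foot's frame x = -80, y = 0, z = 60 mm, axes as the foot's. The grip is an upright block 30 (x) x 56 (y) mm, from z = 14 to 88 mm. Take it from above on its two flat faces, fingers closing along the foot's x.
- lens_arm (a joint): Angle of the lens arm to the foot, rad: 0 square to the foot, positive leaning to the foot's left (+y; a turn about the foot's -x axis). Soft rubber stops at -0.40 (right) and +0.40 (left); it starts on the right-hand one. A torsion spring of 0.555 N m/rad pulls it towards 0; damping 0.015 N m s/rad, no dry friction. Tilting the foot to the left drives the arm to the left.
- pivot (a point): On the pivot axle, bottom of the lens arm; in the foot's frame x = 60, y = 0, z = 48 mm; axes as lens. The arm is a little too heavy for its spring: nominal 0.36 kg (within 6 %), centre of mass 180 mm above the pivot, moment of inertia about it 0.0134 kg m2. Gravity gives 0.636 N m/rad, so over a level foot it falls away from upright with a time constant of 0.4 to 0.8 s.
- lens (a point): Centre of the round lens, 112 mm across its ring, slanted 45 degrees towards the robot, at the top of the arm (a steel rod 11 mm thick): 214 mm above the pivot along the rod and 36 mm ahead of it. Axes are the arm's: z up along the rod, x along the pivot axle towards the lens end. Upright means that this z is vertical.
- mat: Cork mat 270 x 150 x 4 mm, fixed on the bench: the place for the magnifier. Origin at the centre of its underside, x away from the robot (the way the lens end must point), y to its left. The foot belongs centred on it, axes alike.
- bench_pin: Bench pin, fixed 116 mm ahead and 118 mm left of the mat's centre, axes as the mat's: steel plate 50 mm wide from 30 mm behind to 100 mm ahead of its origin, a clamp screw up to 83 mm high, and a wooden wedge, top at 40 mm, reaching back 65 mm to a V notch towards the robot. Origin on the bench.
- pin_work (a point): Work spot on top of the wooden pin, 20 mm behind the pin's origin, 40 mm high; the lens is to lean over it.
- bench_block: Round steel bench block, 90 mm across, 22 mm high, lying between start and mat; leave it. Origin at the centre of its underside.
- file_pot: Terracotta pot of files, 86 mm across, up to 200 mm high, at the back of the bench; leave it. Origin at the centre of its underside.
- findings_box: Open wooden box 90 x 120 x 40 mm at the back of the bench; leave it. Origin at the centre of its underside.
Things that resemble listed ones, but are neither listed nor needed, are in the scene too. What is shaped like the bench_pin but turquoise is not meant.

How it is judged:
On the way, in this order (a step that is already met when the one before it is completed fails the run):
1. magnifier lifted (foot above 30 mm) with the lens arm upright within 0.14 rad, for 2 s (height (world z) of magnifier above 0.03 m and angle between lens's own z axis and vertical below 0.14 rad), for 2 s.
2. above the mat (centres within 60 mm, foot above 30 mm), arm still upright within 0.14 rad, for 3 s (all of step 1 and horizontal distance between magnifier and mat below 0.06 m), for 3 s.
At the end, for the whole second after the job is handed in: The magnifier stands released and still, flat on the cork mat, centred within 30 mm and square within 0.15 rad, its arm on the left-hand stop (joint above 0.34 rad), the lens within 90 mm (seen from above) of the work spot on the bench pin (horizontal distance between magnifier and mat below 0.03 m and z of magnifier in the frame of mat below 0.008 m and angle between the x axis of magnifier and the x axis of mat, either way round below 0.15 rad and angle between magnifier's own z axis and vertical below 0.05 rad and value of joint lens_arm above 0.34 rad and horizontal distance between lens and pin_work below 0.09 m and linear speed of magnifier below 0.03 m/s and velocity of joint lens_arm between -0.1 and 0.1 rad/s); the robot touches nothing.
It fails at once if carried with the arm not upright (more than 0.25 rad) while more than 120 mm from both its start and the mat (distance of magnifier from where it was at the start of the episode above 0.12 m and horizontal distance between magnifier and mat above 0.12 m and angle between lens's own z axis and vertical above 0.25 rad).
It fails at once if the arm slams into a stop (turning faster than 0.9 rad/s as it reaches it) (angular speed of lens_arm above 0.9 rad/s and ((value of joint lens_arm above 0.37 rad and velocity of joint lens_arm above 0.6 rad/s) or (value of joint lens_arm below -0.37 rad and velocity of joint lens_arm below -0.6 rad/s))).
It fails at once if the magnifier is dropped or flung (foot faster than 0.8 m/s) or its foot tips by more than 0.5 rad (linear speed of magnifier above 0.8 m/s or angle between magnifier's own z axis and vertical above 0.5 rad).
It fails at once if the robot touches the lens or its arm, or the magnifier knocks against the bench pin (over 4 N) (contact force between any of the fingers, the arm and lens_arm above 0.5 N or contact force between magnifier and bench_pin above 4 N).
It fails at once if the steel block, file pot or wooden box is moved by more than 30 mm (distance of any of bench_block, file_pot, findings_box from where it was at the start of the episode above 0.03 m).
It also fails if it takes over 72 s, if anything falls off the work surface, if the arm or the gripper's body presses on something with over 40 N, if the wrist force passes 120 N, or if a joint passes its speed limit or range.

## Robot

A 7-joint arm with a two-finger parallel gripper is mounted at the origin on the work surface. World frame = base frame: x ahead of the robot, y to its left, z up, the work surface at z = 0. Lengths are in m, angles in rad, forces in N, time in s.
With the tool pointing down it reaches from about 0.425 to 0.825 m from the base axis. Payload 3.6 kg.
Tool frame: the origin (TCP) lies on the centre line of the jaws, within the pads' length; the fingertips stand 11 mm ahead of it and the grasp point (between the pads) lies 8 mm behind it; z points along the fingers, y is the line along which they close (so a half turn about z gives the same grasp; the last joint's range is limited). The gripper opens to 85 mm and grips with 20 to 120 N. Pads are 22 mm wide; open, the fingers measure 114 mm over their backs; the gripper's body (76 mm by 85 mm) begins 54 mm behind the grasp point. The pads swing forward as they close: fully open they stand 13 mm farther back than shut.
Start: joints at [1.266, 0.615, -0.013, 1.423, 0.008, 1.103, -0.04], TCP at [0.178, -0.625, 0.242] pointing down, gripper open.
Joint ranges: [-3.12, 3.12], [-0.3, 2.06], [-1.34, 1.32], [0.26, 2.42], [-1.36, 4.5], [0.01, 1.98], [-2.84, 2.84]. Speed limits (rad/s): [2.79, 2.79, 3.14, 3.14, 3.14, 3.14, 3.14].

## Interface

Orientations are given as a rotation vector (axis times angle).
In Python, from rig import robot gives the robot as it stands.
- The arm moves only by the tool servo_tool, never from a script. Its argument "series" is text: rows parted by semicolons, each of 7 numbers parted by spaces: the shift along the tool's x, y, z in units of 50 mm (1.0 is 50 mm), then the turn, a rotation vector about the tool's x, y, z in units of 8 degrees (1.0 is 8 degrees), then the closure, from 0 (fully open) to 1 (shut). A call has 1 to 8 rows; each row is the pose to reach, as a shift and turn from the pose commanded when the call began, along the tool's axes at that moment; what a row does not reach only later rows make up. A row lasts 1/10 s, in which the tool goes at most 50 mm and 8.59 degrees, less where a joint would pass 70% of its speed; a pose out of reach is approached as far as the arm can. A call with a gripper value outside its range is refused whole. The fingers move at their own pace and stop on an object; "grip_force" is the grip in N (left out, the last holds). Time passes only in rows, so rows that repeat a pose let the fingers close. It gives the time, the measured TCP pose, the force, the opening and the grip force at its end, in the units of the state.
- robot.get_state(): the state, without advancing time (a new reading comes with each control period).
- robot.snapshot(name): name is "scene" or "top" or "wrist"; returns a dict with "pixels" (400x640x3 uint8, red, green, blue), "range_z" (400x640 float32, m along the optical axis (not along the pixel's ray), 0 where there is no reading), "fov_y" (degrees; the focal length in pixels is half the picture's height over the tangent of half this angle, whatever the lens; pixels are square), "cx", "cy" (the principal point, pixels), "k1" (the pictures are not rectified: a ray, as slopes to the right and down, at radius r is drawn at 1 + k1 r^2 times it, then the intrinsics apply), "R" (3x3) and "t" (3): a world point X has camera coordinates R X + t; the wrist camera has in their place "T_tool_cam" (4x4, takes a point from camera to tool coordinates, whose origin is the TCP and whose axes are the flange's). Camera axes: x right, y down, z forward; pixel columns grow to the right and rows downward; lengths in m; the calibration is good to about 2 mm. A picture is of the moment at which its call begins: read the wrist's pose just before it.
- robot.hand_in(): hands the job in; it is judged then, once.
The state is a dict: "time_s": time; "joint_positions": joint angles; "qvel": joint speeds; "joint_efforts": joint torques, N m; "tcp_pos": TCP position; "tool_rot": TCP orientation; "ft_force": force on the tool from outside, world axes, zero at the start; "ft_torque": the same for the moment, N m; "width": finger opening in m; "finger_force": force on a finger pad.
Only numpy, scipy, OpenCV 4.12 (cv2) and the standard library are available. Lean on these libraries where they do the work, as an engineer would, in place of code of your own. Each camera call takes 0.05 s, during which the arm holds its last target. There are 200 camera calls.

## Working session

There is one attempt and no reset: what is moved stays moved. The work goes in short steps, Python scripts to look and compute and a tool call to move; the robot and the scene stay as the last step left them, time stands still between calls to the robot, and variables do not carry over. Pictures are saved under pics/ and viewed, at most 10 in all, crops included, and the job is handed in when it is done.

Besides the shell and the picture viewer there is one more tool, called after ">>>" by a JSON object that holds its "method" and its "body". servo_tool: Moves the arm, as the interface text tells. Its arguments: {"type":"object","properties":{"series":{"type":"string"},"grip_force":{"type":"number"}},"required":["series"]}

```bash
mkdir -p pics; cat > h.py <<'E'
import numpy as np, cv2
from scipy.spatial.transform import Rotation as Ro
from rig import robot
def snap(n):
    return robot.snapshot(n)
def cloud(s,T=None):
    """world points HxWx3 (nan where no range)"""
    h,w=s['range_z'].shape; f=h/2/np.tan(np.radians(s['fov_y'])/2)
    K=np.array([[f,0,s['cx']],[0,f,s['cy']],[0,0,1]],float)
    u,v=np.meshgrid(np.arange(w),np.arange(h))
    p=np.stack([u,v],-1).reshape(-1,1,2).astype(np.float64)
    n=cv2.undistortPoints(p,K,np.array([s['k1'],0,0,0,0.])).reshape(h,w,2)
    z=s['range_z'].astype(float); z=np.where(z>0,z,np.nan)
    c=np.dstack([n[...,0]*z,n[...,1]*z,z])
    if T is not None: return c@T[:3,:3].T+T[:3,3]
    return (c-s['t'])@s['R']
E
python3 - <<'E'
from h import *
print(robot.get_state())
for n in('scene','top'):
    s=snap(n); np.savez('/tmp/%s.npz'%n,**s); cv2.imwrite('pics/%s0.png'%n,s['pixels'][...,::-1])
    print(n,s['fov_y'],s['k1'],s['cx'],s['cy'],s['R'].round(3).tolist(),s['t'])
E
```

```text
{'time_s': 0.0, 'joint_positions': array([ 1.26647617,  0.61595799, -0.0126399 ,  1.42489918,  0.00809835,
        1.1033905 , -0.04041708]), 'qvel': array([ 0.00163269,  0.00020647, -0.00145463,  0.00119384, -0.00026117,
       -0.00048099, -0.00085076]), 'joint_efforts': array([-1.52979815e-04, -4.69211805e+01,  2.59135561e-01, -1.71030915e+01,
        9.96529532e-03,  9.71101981e-03,  1.77875813e-05]), 'tcp_pos': array([ 0.1780896 , -0.62436381,  0.24111277]), 'tool_rot': array([-3.10876455e+00, -4.34745573e-01,  6.02012402e-04]), 'ft_force': array([-0.18731633,  0.54613465,  0.76868336]), 'ft_torque': array([0.04778577, 0.03013253, 0.05293935]), 'finger_force': 0.0, 'width': 0.08572165505351907}
scene 43.15026565007711 -0.12335370459681476 323.47935055204886 200.04627545567607 [[-0.844, 0.535, 0.018], [0.426, 0.692, -0.583], [-0.324, -0.485, -0.812]] [ 0.41142492 -0.14304357  1.7235771 ]
top 52.93090941659229 0.025466626313268 320.3032392996606 202.8544771558565 [[-0.0, -1.0, 0.01], [-0.99, -0.001, -0.138], [0.138, -0.01, -0.99]] [0.06290065 0.55333707 1.26665007]
```

View pics/scene0.png

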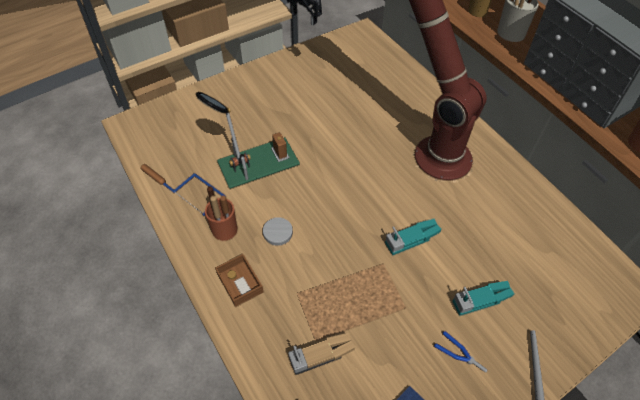

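View pics/top0.png

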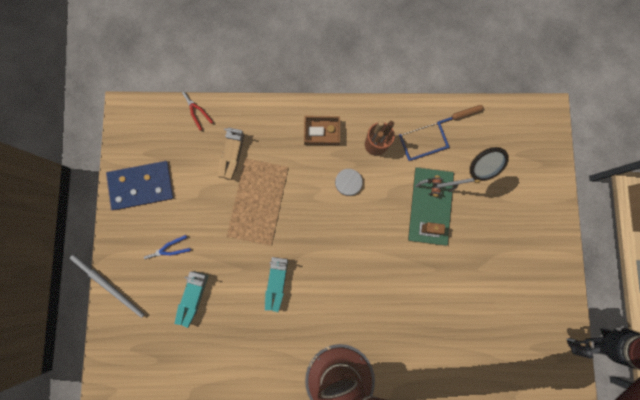

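Scene: magnifier with green foot at top (432,205), grip at (433,229), lens leaning right at (489,163). Cork mat at (258,202); wooden bench pin at (231,155) (turquoise look-alikes (276,285), (190,300); blue pad (140,186) isn't the mat). Block (349,182), pot (380,137), box (323,131).

```bash
cat > m.py <<'E'
from h import *
def comp(m,seed=None):
    n,l,st,c=cv2.connectedComponentsWithStats(m.astype(np.uint8))
    return l==1+np.argmax(st[1:,4])
def rect(P):
    (c,(a,b),an)=cv2.minAreaRect(P.astype(np.float32)*1000)
    if a<b: a,b,an=b,a,an+90
    return np.round(c,1),round(a,1),round(b,1),round((an+90)%180-90,2)
E
python3 - <<'E'
from m import *
for n in('top','scene'):
    s=dict(np.load('/tmp/%s.npz'%n)); s={k:(v if v.ndim else float(v)) for k,v in s.items()}
    X=cloud(s); px=s['pixels'].astype(int); hsv=cv2.cvtColor(s['pixels'],cv2.COLOR_RGB2HSV)
    g=(hsv[...,0]>60)&(hsv[...,0]<85)&(hsv[...,1]>90)&(hsv[...,2]<130)&(X[...,1]<0)&(abs(X[...,2]-.014)<.012)
    g=comp(g); print(n,'foot',rect(X[g][:,:2]),np.nanmedian(X[g][:,2]),g.sum())
    roi=(X[...,0]>.35)&(X[...,0]<.85)&(X[...,1]>.0)&(X[...,1]<.35)&(abs(X[...,2]-.004)<.012)
    # cork vs wood: print hsv of both
    c=roi&(hsv[...,0]>=8)&(hsv[...,0]<=17)&(hsv[...,1]>118)
    c=cv2.morphologyEx(c.astype(np.uint8),cv2.MORPH_CLOSE,np.ones((5,5)));c=cv2.morphologyEx(c,cv2.MORPH_OPEN,np.ones((7,7)))
    c=comp(c); print('mat',rect(X[c][:,:2]),np.nanmedian(X[c][:,2]),c.sum())
    # grip: brown high points, z .07-.1, near foot
    for nm,zl,zh in(('grip top',.078,.1),('mid',.1,.13),('lens',.13,.5)):
        k=(X[...,2]>zl)&(X[...,2]<zh)&(X[...,1]<-.05)&(X[...,1]>-.5)&(X[...,0]>.35)&(X[...,0]<.9)
        if nm=='grip top': k&=(X[...,0]<.54)
        if nm=='lens':k&=(X[...,1]<-.25)
        print(nm,k.sum(),rect(X[k][:,:2]) if k.sum()>3 else'',np.nanmean(X[k],0))
    for nm,x0,x1,y0,y1,z in(('pin',.68,.88,.12,.25,.02),('block',.6,.72,-.12,-.0,.012),('pot',.6,.9,-.22,-.05,.06),('box',.7,.9,-.08,.1,.02)):
        k=(X[...,2]>z)&(X[...,0]>x0)&(X[...,0]<x1)&(X[...,1]>y0)&(X[...,1]<y1)
        print(nm,rect(X[k][:,:2]),np.nanmax(X[k][:,2]))
E
```

```text
Traceback (most recent call last):
  File "m.py", line 4, in comp
    return l==1+np.argmax(st[1:,4])
                ~~~~~~~~~^^^^^^^^^^
ValueError: attempt to get argmax of an empty sequence
```

```bash
cat > meas.py <<'E'
from m import *
for n in('top','scene'):
    s=dict(np.load('/tmp/%s.npz'%n)); s={k:(v if v.ndim else float(v)) for k,v in s.items()}
    X=cloud(s); px=s['pixels'].astype(int); hsv=cv2.cvtColor(s['pixels'],cv2.COLOR_RGB2HSV)
    uv={'top':[(432,180),(432,205),(258,202),(433,229),(349,182)],'scene':[(230,175),(265,160),(350,300),(280,147),(278,231)]}[n]
    for u,v in uv: print((u,v),X[v,u].round(4),hsv[v,u])
    r,gg,b=px[...,0],px[...,1],px[...,2]
    g=(gg>r+12)&(gg>b-2)&(gg<140)&(X[...,1]<0)&(X[...,2]<.03)
    if g.sum()<50: print('nog');continue
    g=comp(g); print(n,'foot',rect(X[g][:,:2]),np.nanmedian(X[g][:,2]),g.sum())
    roi=(X[...,0]>.35)&(X[...,0]<.85)&(X[...,1]>.0)&(X[...,1]<.35)&(abs(X[...,2]-.004)<.012)
    c=roi&(hsv[...,0]>=7)&(hsv[...,0]<=13)
    c=cv2.morphologyEx(c.astype(np.uint8),cv2.MORPH_CLOSE,np.ones((5,5)));c=cv2.morphologyEx(c,cv2.MORPH_OPEN,np.ones((7,7)))
    c=comp(c); print('mat',rect(X[c][:,:2]),np.nanmedian(X[c][:,2]),c.sum())
    for nm,zl,zh in(('grip top',.078,.1),('lens',.15,.5)):
        k=(X[...,2]>zl)&(X[...,2]<zh)&(X[...,1]<-.05)&(X[...,1]>-.5)&(X[...,0]>.35)&(X[...,0]<.9)
        if nm=='grip top': k&=(X[...,0]<.54)
        if nm=='lens':k&=(X[...,1]<-.25)
        print(nm,k.sum(),rect(X[k][:,:2]) if k.sum()>3 else'',np.nanmean(X[k],0))
    for nm,x0,x1,y0,y1,z in(('pin',.6,.9,.10,.28,.02),('block',.56,.72,-.12,-.0,.012),('pot',.6,.9,-.22,-.05,.06),('box',.65,.9,-.08,.1,.02)):
        k=(X[...,2]>z)&(X[...,0]>x0)&(X[...,0]<x1)&(X[...,1]>y0)&(X[...,1]<y1)
        if k.sum()>3: print(nm,rect(X[k][:,:2]),np.nanmax(X[k][:,2]))
E
python3 meas.py
```

```text
(432, 180) [ 0.6282 -0.3009  0.0441] [ 10 108  85]
(432, 205) [ 0.5499 -0.3063  0.015 ] [ 70  77 103]
(258, 202) [0.5605 0.27   0.0051] [ 14 112 153]
(433, 229) [ 0.465  -0.285   0.0887] [ 14 137 140]
(349, 182) [ 0.6252 -0.0319  0.0232] [ 15   3 155]
top foot (array([ 548.9, -303.5]), 244.5, 127.3, -7.25) 0.012926370403896128 1970
mat (array([778.2,  31.6]), 51.9, 43.1, 89.56) 0.0068480767293469195 184
grip top 176 (array([ 470.7, -293.7]), 56.0, 29.9, 82.62) [ 0.47053697 -0.29238486  0.08639396]
lens 1071 (array([ 632.9, -397.7]), 110.3, 76.1, -73.93) [ 0.63104899 -0.3948744   0.24640027]
pin (array([804.2, 109.3]), 93.2, 16.9, 0.25) 0.04667513305875449
block (array([662.1, -48. ]), 164.3, 84.0, -24.17) 0.11205186730749492
pot (array([ 759.6, -126.1]), 84.2, 83.0, -87.16) 0.2038453956173751
box (array([745.6,  29.9]), 234.6, 120.2, 18.57) 0.045794746933744156
(230, 175) [ 0.6568 -0.3036  0.015 ] [ 74 100  97]
(265, 160) [ 0.5302 -0.2965  0.0192] [ 73 101  96]
(350, 300) [0.5674 0.265  0.0042] [ 15 112 134]
(280, 147) [ 0.485  -0.2682  0.0845] [ 13 141 101]
(278, 231) [ 0.6316 -0.0272  0.0252] [ 90   3 154]
scene foot (array([ 551.5, -305.9]), 248.3, 136.4, -7.62) 0.015324302113644446 1676
mat (array([784.3,  40.8]), 81.3, 39.6, 89.39) 0.006905778922164664 251
grip top 143 (array([ 474.1, -296.9]), 60.0, 30.0, 81.89) [ 0.47516599 -0.29395555  0.08817448]
lens 394 (array([ 634.7, -399. ]), 108.7, 80.4, -83.75) [ 0.6329063  -0.38542506  0.24405128]
pin (array([806. , 109.1]), 89.2, 17.0, -0.07) 0.04799621073065916
block (array([631. , -40.5]), 89.0, 80.2, -0.77) 0.032993012219809846
pot (array([ 763.2, -128.5]), 82.1, 82.1, -87.26) 0.20496504067273075
box (array([746.7,  25.8]), 243.8, 125.9, 18.93) 0.047868924168773405
```

```bash
cat >> m.py <<'E'
def load(n):
    s=dict(np.load('/tmp/%s.npz'%n)); return {k:(v if v.ndim else float(v)) for k,v in s.items()}
E
python3 - <<'E'
from m import *
s=load('top');X=cloud(s)
im=s['pixels'][...,::-1].copy()
m=np.full(im.shape[:2],cv2.GC_BGD,np.uint8)
poly=np.array([[246,160],[288,166],[272,244],[228,238]])
a=np.zeros_like(m);cv2.fillPoly(a,[poly],1)
m[cv2.dilate(a,np.ones((15,15)))>0]=cv2.GC_PR_BGD;m[a>0]=cv2.GC_PR_FGD;m[cv2.erode(a,np.ones((9,9)))>0]=cv2.GC_FGD
cv2.grabCut(im,m,None,np.zeros((1,65)),np.zeros((1,65)),5,cv2.GC_INIT_WITH_MASK)
k=((m==1)|(m==3))&(X[...,2]<.012); k=cv2.morphologyEx(k.astype(np.uint8),cv2.MORPH_OPEN,np.ones((5,5)))>0
print('mat',rect(X[k][:,:2]),np.nanmedian(X[k][:,2]))
rr=cv2.boxPoints(cv2.minAreaRect(np.argwhere(k)[:,::-1].astype(np.float32)))
print(rr)
for n,s in(('top',s),('scene',load('scene'))):
    X=cloud(s); k=(X[...,2]>.028)&(X[...,0]>.58)&(X[...,0]<.85)&(X[...,1]>.27)&(X[...,1]<.5)
    print('pin',rect(X[k][:,:2]),np.nanmax(X[k][:,2]));k&=X[...,2]>.06;print(np.nanmean(X[k],0))
s=load('scene');print('scenecam',-s['R'].T@s['t']);
c=cv2.resize(im[130:260,200:330],None,fx=4.5,fy=4.5)
cv2.polylines(c,[((rr-[200,130])*4.5).astype(np.int32)],True,(0,0,255),1)
cv2.imwrite('pics/mat.png',c)
g=cv2.resize(im[140:260,390:520],None,fx=4.5,fy=4.5);cv2.imwrite('pics/mag.png',np.hstack([c[:540],g[:540]])[:,:].copy() if 0 else cv2.resize(np.hstack([c[:540],g[:540]]),(800,369)))
E
```

```text
mat (array([564.8, 271.3]), 274.2, 155.9, -11.24) 0.003656503800963362
[[226.16132 236.52498]
 [243.41296 156.54005]
 [289.14807 166.4045 ]
 [271.89642 246.38942]]
pin (array([719.1, 361. ]), 167.6, 56.2, -9.73) 0.0861720546222253
[0.78157179 0.34669299 0.07978408]
pin (array([720.4, 357.1]), 167.7, 57.0, -10.83) 0.08774431185622938
[0.78545557 0.34453167 0.08215875]
scenecam [0.96761321 0.71447714 1.30908252]
```

View pics/mag.png

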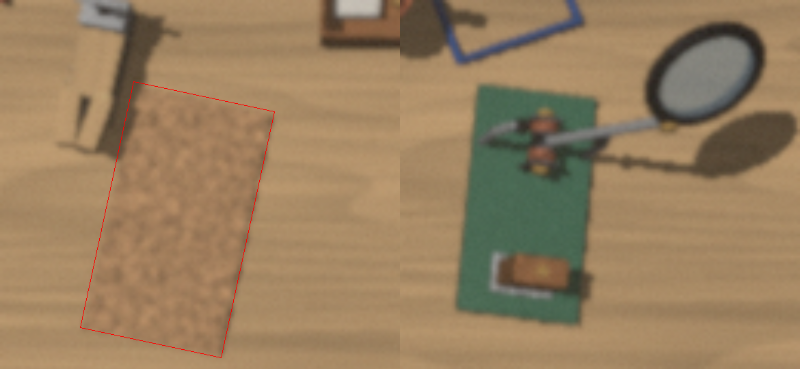

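>>> {"method": "servo_tool", "body": {"series": "0 0 -0.4 0 0 -1 0; 0 0 -0.4 0 0 -1 0"}}

```text
time_s: 0.3
tcp_pos: [0.1785, -0.6262, 0.2641]
tool_rot: [3.069, 0.65, 0.001]
ft_force: [-0.3, -0.6, 0.8]
width: 0.0853
finger_force: 0.0
```

```bash
cat > c.py <<'E'
import json
from h import *
U=np.radians(8)
def load_cmd(): d=json.load(open('cmd.json')); return np.array(d[0]),Ro.from_rotvec(d[1])
def save(p,R): json.dump([list(p),list(R.as_rotvec())],open('cmd.json','w'))
def sent(row,p=None,R=None):
    if p is None: p,R=load_cmd()
    row=np.array(row,float); p=p+R.apply(row[:3]*.05); R=R*Ro.from_rotvec(row[3:6]*U); save(p,R); return p,R
def Rdown(yaw,psi=0):  # tool y along foot x at yaw, tilted left by psi
    x=np.array([-np.sin(yaw),np.cos(yaw),0]);y=np.array([np.cos(yaw),np.sin(yaw),0])
    return Ro.from_matrix(np.column_stack([x,y,[0,0,-1]]))*Ro.from_rotvec([0,-psi,0])
def to(p1,R1):
    p,R=load_cmd(); return np.r_[R.inv().apply(np.array(p1)-p)/.05,(R.inv()*R1).as_rotvec()/U].round(2)
E
python3 - <<'E'
from c import *
s=robot.get_state()
y0=np.radians(0)
R0=Ro.from_rotvec([-3.10876455e+00,-4.34745573e-01,0]); ax=R0.as_matrix(); yaw=np.arctan2(ax[1,1],ax[0,1])
p,R=sent([0,0,-.4,0,0,-1],np.array([.178,-.625,.242]),Rdown(yaw))
print(p,R.as_rotvec(),s['tcp_pos'],s['tool_rot'])
print(to([.471,-.2945,.20],Rdown(-.129)), to([.471,-.2945,.052],Rdown(-.129)))
E
```

```text
[ 0.178 -0.625  0.262] [3.07338611 0.65107773 0.        ] [ 0.17853501 -0.62621556  0.26414978] [3.06942136e+00 6.49974654e-01 1.14599693e-03]
[ 8.04 -3.67  1.24  0.    0.   -7.34] [ 8.04 -3.67  4.2   0.    0.   -7.34]
```

>>> {"method": "servo_tool", "body": {"series": "0.4 -0.18 0.06 0 0 -0.36 0; 1.2 -0.54 0.18 0 0 -1.1 0; 2.1 -0.95 0.33 0 0 -1.9 0; 3.0 -1.36 0.47 0 0 -2.7 0; 3.9 -1.77 0.6 0 0 -3.5 0; 4.8 -2.18 0.75 0 0 -4.4 0; 5.6 -2.54 0.87 0 0 -5.1 0; 6.3 -2.87 0.98 0 0 -5.8 0"}}

```text
time_s: 1.1
tcp_pos: [0.4093, -0.3636, 0.2125]
tool_rot: [-2.565, -1.812, -0.001]
ft_force: [0.8, -0.1, -0.4]
width: 0.0851
finger_force: 0.0
```

```bash
python3 - <<'E'
from c import *
s=robot.get_state()
p,R=sent([6.3,-2.87,.98,0,0,-5.8])
print(s['time_s'],p,R.as_rotvec(),s['tcp_pos'],s['tool_rot'])
print(to([.471,-.2945,.20],Rdown(-.129)))
E
```

```text
1.1 [ 0.4077535  -0.36609736  0.213     ] [ 2.56837098e+00  1.80916414e+00 -7.57814507e-17] [ 0.40933092 -0.36360443  0.21248291] [-2.56523666e+00 -1.81188361e+00 -1.24611889e-03]
[ 1.77  0.71  0.26  0.    0.   -1.54]
```

>>> {"method": "servo_tool", "body": {"series": "0.4 0.16 0.06 0 0 -0.35 0; 1.0 0.4 0.15 0 0 -0.9 0; 1.5 0.6 0.22 0 0 -1.35 0; 1.77 0.71 0.26 0 0 -1.54 0; 1.77 0.71 0.26 0 0 -1.54 0; 1.77 0.71 0.26 0 0 -1.54 0"}}

```text
time_s: 1.7
tcp_pos: [0.4703, -0.296, 0.2]
tool_rot: [-2.362, -2.07, 0.003]
ft_force: [-0.9, -0.3, 0.6]
width: 0.085
finger_force: 0.0
```

```bash
python3 - <<'E'
from m import *
from c import *
s=robot.get_state()
p,R=sent([1.77,.71,.26,0,0,-1.54])
print(p,R.as_rotvec(),s['tcp_pos'],s['tool_rot'],s['ft_force'],s['ft_torque'])
T=np.eye(4);T[:3,:3]=Ro.from_rotvec(s['tool_rot']).as_matrix();T[:3,3]=s['tcp_pos']
w=snap('wrist');X=cloud(w,T@w['T_tool_cam']);cv2.imwrite('pics/wrist.png',w['pixels'][...,::-1])
k=(X[...,2]>.078)&(X[...,2]<.1)&(abs(X[...,0]-.471)<.06)&(abs(X[...,1]+.2945)<.06)
print(k.sum(),rect(X[k][:,:2]),np.nanmean(X[k],0))
px=w['pixels'].astype(int);g=(px[...,1]>px[...,0]+12)&(X[...,2]<.025)&(X[...,2]>.005)
print('foot',rect(X[g][:,:2]),np.nanmedian(X[g][:,2]))
t=snap('top');X=cloud(t);k=(X[...,2]>.15)&(X[...,1]<-.25)&(X[...,0]>.56)&(X[...,0]<.75);print('lens',k.sum(),rect(X[k][:,:2]),np.nanmean(X[k],0))
k=(X[...,2]>.13)&(X[...,0]>.3);print('robot xmax',np.nanmax(X[k&(X[...,1]>-.35)&(X[...,0]<.57)],0))
cv2.imwrite('pics/top1.png',t['pixels'][...,::-1])
E
```

```text
[ 0.47098144 -0.29471999  0.2       ] [ 2.35940865e+00  2.07431801e+00 -9.59859001e-17] [ 0.47026303 -0.29602754  0.19999476] [-2.36236147 -2.07048451  0.00256138] [-0.87099205 -0.25761587  0.61482203] [-0.04753504  0.02430024 -0.00486067]
1995 (array([ 473.1, -296.4]), 55.2, 29.7, 81.96) [ 0.47324609 -0.29451297  0.08781228]
foot (array([ 620. , -301.2]), 399.7, 165.7, 3.2) 0.014119930007333692
lens 1077 (array([ 633.1, -397.8]), 114.9, 75.9, -71.64) [ 0.63092896 -0.39485185  0.2461945 ]
robot xmax [ 0.54219636 -0.20088674  0.68704024]
```

View pics/wrist.png

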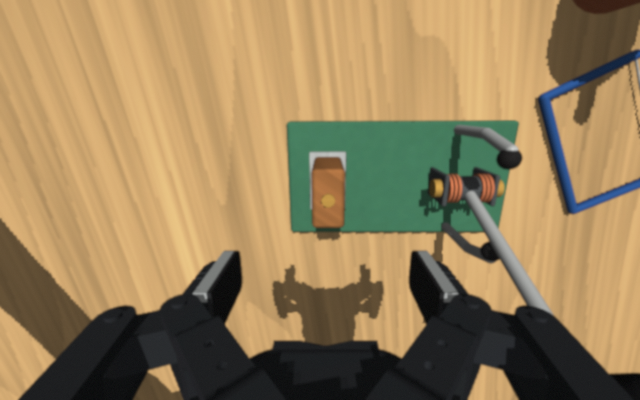

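View pics/top1.png

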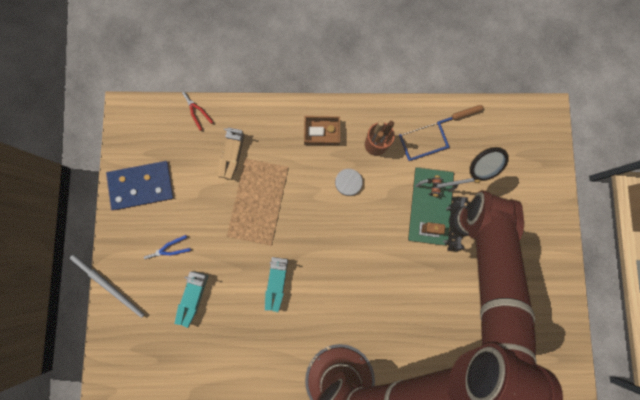

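Wrist view: grip block at (328,192) between the fingers' approach line, arm and posts clear at right; top view: lens (489,163) unobstructed. Descend and grip.

>>> {"method": "servo_tool", "body": {"series": "-0.02 0.02 0.3 0 0 0.03 0; -0.02 0.02 0.9 0 0 0.03 0; -0.02 0.02 1.5 0 0 0.03 0; -0.02 0.02 2.1 0 0 0.03 0; -0.02 0.02 2.6 0 0 0.03 0; -0.02 0.02 2.9 0 0 0.03 0; -0.02 0.02 2.96 0 0 0.03 0; -0.02 0.02 2.96 0 0 0.03 0"}}

```text
time_s: 2.6
tcp_pos: [0.4715, -0.297, 0.0523]
tool_rot: [-2.366, -2.067, 0.001]
ft_force: [0.0, 0.2, -1.0]
width: 0.0853
finger_force: 0.0
```

>>> {"method": "servo_tool", "body": {"series": "0 0 0 0 0 0 0.4; 0 0 0 0 0 0 0.6; 0 0 0 0 0 0 1; 0 0 0 0 0 0 1; 0 0 0 0 0 0 1; 0 0 0 0 0 0 1", "grip_force": 110}}

```text
time_s: 3.2
tcp_pos: [0.4727, -0.2961, 0.0532]
tool_rot: [2.362, 2.069, 0.001]
ft_force: [-0.3, 0.6, 5.4]
width: 0.0287
finger_force: 109.7
```

```bash
python3 - <<'E'
from m import *
from c import *
sent([-.02,.02,2.96,0,0,.03])
for i in range(3):
    s=robot.get_state();print({k:np.round(s[k],4) for k in('time_s','tcp_pos','tool_rot','ft_force','ft_torque','width','finger_force')})
    t=snap('top');X=cloud(t);k=(X[...,2]>.15)&(X[...,1]<-.25)&(X[...,0]>.56)&(X[...,0]<.75);print('lens',k.sum(),rect(X[k][:,:2]),np.nanmean(X[k],0))
print(load_cmd()[0])
E
```

```text
{'time_s': np.float64(3.2), 'tcp_pos': array([ 0.4727, -0.2961,  0.0532]), 'tool_rot': array([2.3624e+00, 2.0686e+00, 8.0000e-04]), 'ft_force': array([-0.2865,  0.5681,  5.4312]), 'ft_torque': array([0.1259, 0.1548, 0.0054]), 'width': np.float64(0.0287), 'finger_force': np.float64(109.6745)}
lens 1073 (array([ 633. , -397.3]), 111.3, 76.1, -71.75) [ 0.63100632 -0.39504568  0.24627777]
{'time_s': np.float64(3.25), 'tcp_pos': array([ 0.4728, -0.2961,  0.0532]), 'tool_rot': array([2.3624e+00, 2.0685e+00, 8.0000e-04]), 'ft_force': array([-0.7449, -0.2423,  5.606 ]), 'ft_torque': array([0.0908, 0.1389, 0.0243]), 'width': np.float64(0.0287), 'finger_force': np.float64(109.6848)}
lens 1073 (array([ 632.9, -397.3]), 111.0, 75.9, -71.25) [ 0.63092595 -0.39483279  0.24643254]
{'time_s': np.float64(3.3), 'tcp_pos': array([ 0.4728, -0.2961,  0.0532]), 'tool_rot': array([2.3624e+00, 2.0686e+00, 8.0000e-04]), 'ft_force': array([-0.4831,  0.2483,  5.4757]), 'ft_torque': array([0.0412, 0.0948, 0.0506]), 'width': np.float64(0.029), 'finger_force': np.float64(109.688)}
lens 1070 (array([ 633. , -398.1]), 110.6, 75.7, -73.37) [ 0.63097288 -0.39485548  0.24643063]
[ 0.47184513 -0.29583983  0.052     ]
```

```bash
cat > arm.py <<'E'
from m import *
from c import *
G=dict(y=.140,z=.005,x0=0.,roll=0.)  # pivot in tool frame: tool y, tool z; x0 lateral; roll offset of foot vs tool
try: G.update(json.load(open('cal.json')))
except Exception: pass
def roll(R):  # left tilt of tool (rad) about horizontal projection of tool y
    M=R.as_matrix(); return np.arcsin(-M[2,0])*-1
def lens(t,p,R,phi0):
    """absolute lean phi of arm (left +) from a top picture, tool pose p,R"""
    X=cloud(t).reshape(-1,3); X=X[np.isfinite(X[:,2])]
    M=R.as_matrix(); fx=M[:,1].copy(); fx[2]=0; fx/=np.linalg.norm(fx); fy=np.cross([0,0,1],fx)
    pv=p+R.apply([G['x0'],G['y'],G['z']])
    D=X-pv; x=D@fx; y=D@fy; z=D[:,2]
    phi=phi0
    for i in range(25):
        ya=y*np.cos(phi)-z*np.sin(phi); za=y*np.sin(phi)+z*np.cos(phi)
        k=(za>.165)&(za<.275)&(abs(x-.036)<.06)&(abs(ya)<.075)
        if k.sum()<100: return np.nan,k.sum()
        d=np.mean(ya[k])/.214; phi+=d
        if abs(d)<1e-5: break
    return phi,int(k.sum())
def obs(n,phi0):
    out=[]
    for i in range(n):
        s=robot.get_state();R=Ro.from_rotvec(s['tool_rot']);t=snap('top')
        f,k=lens(t,s['tcp_pos'],R,phi0); 
        if np.isfinite(f): phi0=f
        out.append([s['time_s'],f,roll(R),*s['tcp_pos'],*s['ft_force'],*s['ft_torque'],k])
    return np.array(out)
E
python3 - <<'E'
from arm import *
np.set_printoptions(suppress=True,linewidth=160,precision=4)
o=obs(2,-.4);print(o)
s=robot.get_state();R=Ro.from_rotvec(s['tool_rot']);print(R.as_matrix())
print('roll sign check',roll(Rdown(-.13,.1)))
E
```

```text
[[   3.35     -0.3729   -0.0007    0.4727   -0.2961    0.0532   -0.6408   -0.2549    5.5703    0.0768    0.1483    0.0462 1018.    ]
 [   3.4      -0.3721   -0.0007    0.4728   -0.2961    0.0532   -1.6334   -0.0594    5.4853    0.0804    0.1243    0.0776 1021.    ]]
[[ 0.1321  0.9912  0.0015]
 [ 0.9912 -0.1321 -0.0009]
 [-0.0007  0.0016 -1.    ]]
roll sign check -0.1
```

>>> {"method": "servo_tool", "body": {"series": "0 0 -0.05 0 0 0 1; 0 0 -0.2 0 0 0 1; 0 0 -0.4 0 0 0 1; 0 0 -0.6 0 0 0 1; 0 0 -0.8 0 0 0 1; 0 0 -1.0 0 0 0 1; 0 0 -1.15 0 0 0 1; 0 0 -1.25 0 0 0 1"}}

```text
time_s: 4.25
tcp_pos: [0.4723, -0.296, 0.1159]
tool_rot: [2.363, 2.069, 0.001]
ft_force: [0.4, 0.1, -8.3]
width: 0.0288
finger_force: 109.5
```

```bash
sed -i 's/return np.arcsin(-M\[2,0\])\*-1/return np.arcsin(-M[2,0])/' arm.py; echo '{"x0":0.0035}'>cal.json
python3 - <<'E'
from arm import *
np.set_printoptions(suppress=True,linewidth=160,precision=4)
sent([0,0,-1.25,0,0,0])
o=obs(5,-.4);print(o)
s=robot.get_state();R=Ro.from_rotvec(s['tool_rot']);print(R.as_matrix(),load_cmd()[0],s['joint_positions'])
t=snap('top');X=cloud(t);px=t['pixels'].astype(int)
g=(px[...,1]>px[...,0]+12)&(px[...,1]<140)&(X[...,1]<-.15)&(X[...,2]>.03)&(X[...,2]<.11)
P=X[g];A=np.c_[P[:,:2]-P[:,:2].mean(0),np.ones(len(P))];c,*_=np.linalg.lstsq(A,P[:,2],rcond=None)
print('foot plane',c,rect(P[:,:2]),len(P))
Y=X.reshape(-1,3);p=s['tcp_pos'];k=(Y[:,2]>.21)&(Y[:,1]<-.3)&(Y[:,0]>.56)&(Y[:,0]<.75);Y=Y[k]
U_,S,V=np.linalg.svd(Y-Y.mean(0),full_matrices=False);n=V[2]
c2,r=cv2.minEnclosingCircle(((Y-Y.mean(0))@V[:2].T*1000).astype(np.float32)); print('mean',Y.mean(0),'circ centre',Y.mean(0)+np.array(c2)/1000@V[:2],r,'n',n,S[2]/np.sqrt(len(Y)))
E
```

```text
[[   4.25     -0.3895    0.0004    0.4723   -0.296     0.1159    0.3949    0.1329   -8.3086    0.3043    0.6924    0.0113 1139.    ]
 [   4.3      -0.3875    0.0008    0.4726   -0.2962    0.1164    0.2413    0.7261   -7.2541    0.3331    0.7371    0.084  1137.    ]
 [   4.35     -0.3871    0.0006    0.4726   -0.2961    0.1157   -0.4194    0.1782   -8.4726    0.337     0.6855    0.0074 1141.    ]
 [   4.4      -0.3905    0.0002    0.4722   -0.2959    0.1151    0.8243   -0.8957   -7.8745    0.326     0.7229   -0.0293 1135.    ]
 [   4.45     -0.3901   -0.0002    0.4718   -0.2958    0.1147   -0.2917    0.7939   -7.5124    0.3881    0.7428   -0.006  1140.    ]]
[[ 0.1323  0.9912 -0.0012]
 [ 0.9912 -0.1323  0.0006]
 [ 0.0005 -0.0013 -1.    ]] [ 0.4718 -0.2958  0.1145] [ 0.716   0.6478 -0.3048  1.8307  0.2824  0.707   0.1201]
foot plane [-0.004   0.0041  0.0736] (array([ 546.7, -303.5]), 245.2, 128.3, -7.52) 1796
mean [ 0.6304 -0.3953  0.306 ] circ centre [ 0.6171 -0.3898  0.2889] 79.80358123779297 n [-0.802  -0.1321  0.5825] 0.006618303842685808
```

```bash
cat > cyc.py <<'E'
import sys
from arm import *
from scipy.optimize import least_squares
from scipy.ndimage import uniform_filter1d
np.set_printoptions(suppress=True,linewidth=170,precision=4)
K,C,DT,ML,I0,MGL=.555,.015,.01,.0648,.0134,.636
B=.006
def sim(x,psi,dpsi,a):
    f,w,d,s=x; out=np.empty((len(psi),2))
    for i in range(len(psi)):
        q=f-psi[i]-d; qd=w-dpsi[i]; T=MGL*s*np.sin(f)-K*q-C*qd-ML*s*a[i]*np.cos(f)
        if abs(q)>.4: e=q-np.sign(q)*.4; T-=30*e+.3*qd
        w+=T/(I0*s)*DT; f+=w*DT; out[i]=f,w
    return np.array([f,w,d,s]),out
def prof(v):   # row-end values (first = start), returns fine-grid values, rate, accel; 0.1 s rows, smoothed
    n=10; g=np.interp(np.arange(0,(len(v)-1)*n+1)/n,np.arange(len(v)),v)
    g=np.r_[np.full(20,g[0]),g,np.full(20,g[-1])]
    g=uniform_filter1d(uniform_filter1d(g,5),5)
    d=np.gradient(g,DT); a=np.gradient(d,DT); sl=slice(20,20+(len(v)-1)*n)
    return g[sl],d[sl],a[sl]
def pose_rows(rows):
    p,R=load_cmd(); yield p,R
    for r in rows: yield p+R.apply(r[:3]*.05),R*Ro.from_rotvec(r[3:6]*U)
def yaw_of(R): M=R.as_matrix(); return np.arctan2(M[1,1],M[0,1])
def lat(ps):
    fy=None; L=[]
    for p,R in ps:
        y=yaw_of(R); 
        if fy is None: fy=np.array([-np.sin(y),np.cos(y),0])
        L.append((p+R.apply([G['x0'],G['y'],G['z']]))@fy)
    return np.array(L)
def predict(x,P,psi,dpsi,a,T):
    x1,o=sim(x,psi,dpsi,a); J=np.zeros((4,4))
    for j in range(4):
        e=np.zeros(4); e[j]=1e-4; J[:,j]=(sim(x+e,psi,dpsi,a)[0]-x1)/1e-4
    return x1,J@P@J.T+np.diag([1e-6,.03**2,.002**2,1e-5])*T,o
def cycle(series,nobs):
    rows=np.array([[float(u) for u in r.split()] for r in series.split(';')])
    S=json.load(open('ekf.json')); x,P=np.array(S['x']),np.array(S['P'])
    ps=list(pose_rows(rows)); psi=[roll(R) for _,R in ps]; L=lat(ps)
    v=np.r_[psi,[psi[-1]]*4]; l=np.r_[L,[L[-1]]*4]
    g,dg,_=prof(v); _,_,a=prof(l)
    n=len(rows)*10; x,P,o=predict(x,P,g[:n],dg[:n],a[:n],n*DT); print('pred',x)
    H=np.array([[1,0,0,0]])
    ob=[]
    for i in range(nobs):
        r=obs(1,x[0])[0]; ob.append(r); z=r[1]-B
        if np.isfinite(z):
            Kg=P@H.T/(P[0,0]+.0025**2); inn=z-x[0]; x=x+Kg[:,0]*inn; P=(np.eye(4)-Kg@H)@P
            print('t %.2f z %.4f inn %.4f roll %.4f cmd %.4f p %s'%(r[0],z,inn,r[2],psi[-1],r[3:6].round(4)))
        m=n+5*i; x,P,o=predict(x,P,g[m:m+5],dg[m:m+5],a[m:m+5],.05)
    sent(rows[-1][:6]); print('est',x,'sd',np.sqrt(np.diag(P)),'cmd',load_cmd()[0],'ft',np.mean([r[6:12] for r in ob],0).round(2))
    json.dump(dict(x=list(x),P=P.tolist()),open('ekf.json','w'))
def plan(nr,nobs=3,dp=(0,0,0),dyaw=0,ref=0.,tail=10,wref=None):
    S=json.load(open('ekf.json')); x=np.array(S['x']); p,R=load_cmd(); y0=yaw_of(R); p0=roll(R)
    u=np.arange(nr+1)/nr; s=u**3*(10-15*u+6*u*u)
    base=[(p+np.array(dp)*si,Rdown(y0+dyaw*si)) for si in s]
    L=lat(base); nh=int(np.ceil(nobs*.5)); l=np.r_[L,[L[-1]]*(nh+tail)]; _,_,a=prof(l)
    fref=ref if np.ndim(ref) else np.full(len(a),ref)
    def full(v): return np.r_[p0,v[:nr],[v[nr-1]]*nh,v[nr:]]
    def res(v,o=False):
        w=full(v); g,d,_=prof(w); x1,t=sim(x,g,d,a)
        if o: return t
        return np.r_[(t[4::5,0]-fref[4::5])*3,(t[-1,0]-fref[-1])*30,t[-1,1]*15,np.diff(w)*3,np.diff(np.diff(w))*1.5,np.maximum(abs(np.diff(w))-.1,0)*50]
    v=least_squares(res,np.full(nr+tail,p0),max_nfev=40).x
    rows=[]
    for i in range(nr): rows.append(to(base[i+1][0],Rdown(y0+dyaw*s[i+1],v[i])))
    print('phi plan/0.1s',res(v,True)[9::10,0].round(3),'w',res(v,True)[9::10,1].round(2)); print('psi',v.round(3))
    print('; '.join(' '.join('%g'%(k+0.) for k in r)+' 1' for r in rows))
E
python3 - <<'E'
from cyc import *
json.dump(dict(x=[-.4,0,0,1.],P=np.diag([1e-5,1e-6,.006**2,.04**2]).tolist()),open('ekf.json','w'))
plan(5)
plan(8)
E
```

```text
phi plan/0.1s [-0.401 -0.401 -0.401 -0.401 -0.401 -0.401 -0.401 -0.401 -0.401 -0.401 -0.401 -0.401 -0.401 -0.401 -0.401 -0.401 -0.401] w [ 0.01  0.   -0.   -0.    0.    0.   -0.   -0.   -0.    0.    0.   -0.   -0.    0.    0.    0.   -0.  ]
psi [-0. -0. -0. -0. -0. -0. -0. -0. -0. -0. -0. -0. -0. -0.  0.]
0 0 0 0 0 0 1; 0 0 0 0 0 0 1; 0 0 0 0 0 0 1; 0 0 0 0 0 0 1; 0 0 0 0 0 0 1
phi plan/0.1s [-0.401 -0.401 -0.401 -0.401 -0.401 -0.401 -0.401 -0.401 -0.401 -0.401 -0.401 -0.401 -0.401 -0.401 -0.401 -0.401 -0.401 -0.401 -0.401 -0.401] w [ 0.01  0.   -0.   -0.    0.    0.   -0.   -0.   -0.    0.    0.   -0.   -0.    0.    0.    0.   -0.   -0.    0.    0.  ]
psi [-0. -0. -0. -0. -0. -0. -0. -0. -0. -0. -0. -0. -0. -0. -0. -0. -0.  0.]
0 0 0 0 0 0 1; 0 0 0 0 0 0 1; 0 0 0 0 0 0 1; 0 0 0 0 0 0 1; 0 0 0 0 0 0 1; 0 0 0 0 0 0 1; 0 0 0 0 0 0 1; 0 0 0 0 0 0 1
```

```bash
python3 - <<'E'
s=open('cyc.py').read()
s=s.replace("    v=least_squares(res,np.full(nr+tail,p0),max_nfev=40).x\n","""    best=None
    for A in ([0] if abs(x[0])<.3 else [.1,.15,.2]):
        tt=np.arange(nr+tail); b=least_squares(res,p0*(A==0)+A*np.minimum(1,(tt+1)/2)*(tt<7)-A*.5*((tt>8)&(tt<12)),diff_step=1e-4,x_scale=.05,max_nfev=60)
        if best is None or b.cost<best.cost: best=b
    v=best.x
""")
open('cyc.py','w').write(s)
E
python3 - <<'E'
from cyc import *
plan(5)
plan(4)
E
```

```text
phi plan/0.1s [-0.353 -0.293 -0.216 -0.121 -0.003  0.14   0.315  0.52   0.468  0.405  0.326  0.266  0.209  0.152  0.099  0.061  0.037] w [ 0.57  0.66  0.85  1.05  1.28  1.57  1.9   1.69 -0.59 -1.05 -0.68 -0.58 -0.57 -0.57 -0.46 -0.31 -0.2 ]
psi [ 0.042  0.098  0.098  0.099  0.098  0.1    0.097 -0.004  0.002 -0.046 -0.045 -0.042  0.01   0.014  0.013]
0 0 0 0 -0.3 0 1; 0 0 0 0 -0.7 0 1; 0 0 0 0 -0.7 0 1; 0 0 0 0 -0.71 0 1; 0 0 0 0 -0.7 0 1
phi plan/0.1s [-0.35  -0.287 -0.213 -0.127 -0.029  0.085  0.221  0.385  0.484  0.366  0.268  0.187  0.116  0.054  0.011 -0.003] w [ 0.6   0.67  0.8   0.91  1.04  1.23  1.49  1.75 -0.9  -1.1  -0.89 -0.76 -0.67 -0.56 -0.3  -0.02]
psi [ 0.045  0.085  0.084  0.071  0.084  0.062  0.077 -0.033 -0.007 -0.029 -0.017  0.001  0.065  0.06 ]
0 0 0 0 -0.32 0 1; 0 0 0 0 -0.61 0 1; 0 0 0 0 -0.6 0 1; 0 0 0 0 -0.51 0 1
```

```bash
python3 - <<'E'
s=open('cyc.py').read()
a=s.index("    best=None"); b=s.index("    v=best.x\n")
s=s[:a]+"""    def jac(v):
        r=res(v); return np.column_stack([(res(v+1e-4*e)-r)/1e-4 for e in np.eye(len(v))])
    n=nr+tail; tt=np.arange(n); G0=[np.full(n,p0)]
    if abs(x[0])>.25: G0=[-np.sign(x[0])*(A*np.minimum(1,(tt+1)/2)*(tt<t1)-Bk*((tt>=t1)&(tt<t2))) for A in(.08,.1,.12,.15) for Bk in(.04,.07,.1,.15) for t1 in range(2,8) for t2 in range(t1+1,t1+7)]
    v0=min(G0,key=lambda v:np.sum(res(v)**2))
    best=least_squares(res,v0,jac=jac,max_nfev=60)
"""+s[b:]
open('cyc.py','w').write(s)
E
python3 - <<'E'
from cyc import *
plan(5)
plan(4)
E
```

```text
phi plan/0.1s [-0.357 -0.305 -0.243 -0.169 -0.097 -0.051 -0.028 -0.02  -0.015 -0.011 -0.008 -0.006 -0.005 -0.004 -0.003 -0.003 -0.003] w [ 0.5   0.55  0.67  0.79  0.62  0.35  0.14  0.06  0.05  0.03  0.02  0.02  0.01  0.01  0.    0.   -0.  ]
psi [ 0.04   0.08   0.08   0.079 -0.039 -0.    -0.    -0.    -0.    -0.    -0.    -0.    -0.    -0.    -0.   ]
0 0 0 0 -0.29 0 1; 0 0 0 0 -0.57 0 1; 0 0 0 0 -0.57 0 1; 0 0 0 0 -0.57 0 1; 0 0 0 0 0.28 0 1
phi plan/0.1s [-0.286 -0.151 -0.047  0.015  0.042  0.041  0.021  0.002 -0.008 -0.01  -0.006 -0.002  0.     0.001  0.     0.   ] w [ 1.39  1.25  0.84  0.45  0.14 -0.13 -0.22 -0.16 -0.06  0.02  0.04  0.03  0.02  0.   -0.   -0.  ]
psi [ 0.101  0.001 -0.078 -0.071 -0.016  0.017  0.024  0.016  0.005 -0.002 -0.004 -0.003 -0.001  0.002]
0 0 0 0 -0.72 0 1; 0 0 0 0 -0.01 0 1; 0 0 0 0 0.56 0 1; 0 0 0 0 0.51 0 1
```

>>> {"method": "servo_tool", "body": {"series": "0 0 0 0 -0.29 0 1; 0 0 0 0 -0.57 0 1"}}

```text
time_s: 4.75
tcp_pos: [0.4716, -0.2962, 0.1142]
tool_rot: [2.325, 2.033, -0.094]
ft_force: [0.3, 0.4, -8.9]
width: 0.0287
finger_force: 109.6
```

```bash
python3 - <<'E'
from cyc import *
cycle("0 0 0 0 -0.29 0 1; 0 0 0 0 -0.57 0 1",3)
plan(4)
E
```

```text
pred [-0.3005  0.5807  0.      1.    ]
t 4.75 z -0.3092 inn -0.0087 roll 0.0803 cmd 0.0796 p [ 0.4716 -0.2962  0.1142]
t 4.80 z -0.2910 inn -0.0093 roll 0.0799 cmd 0.0796 p [ 0.4724 -0.2939  0.1143]
t 4.85 z -0.2546 inn 0.0092 roll 0.0780 cmd 0.0796 p [ 0.4725 -0.2937  0.1144]
est [-0.2239  0.6854  0.0024  0.9927] sd [0.0044 0.0616 0.0057 0.0264] cmd [ 0.4718 -0.2958  0.1145] ft [ 0.35  0.75 -8.65  0.64  0.76 -0.  ]
phi plan/0.1s [-0.151 -0.07   0.023  0.138  0.285  0.466  0.425  0.325  0.283  0.294  0.352  0.447  0.346  0.217  0.125  0.09 ] w [ 0.76  0.85  1.01  1.28  1.62  1.97 -1.32 -0.73 -0.17  0.33  0.77  1.08 -1.43 -1.15 -0.71 -0.01]
psi [ 0.051  0.058  0.068  0.091  0.042  0.08   0.084  0.084  0.08   0.045 -0.035  0.008  0.071  0.172]
0 0 0 0 0.2 0 1; 0 0 0 0 0.16 0 1; 0 0 0 0 0.08 0 1; 0 0 0 0 -0.08 0 1
```

```bash
sed -i 's/^def sim(x,psi,dpsi,a):/STOP=True\ndef sim(x,psi,dpsi,a):/; s/if abs(q)>.4: e/if STOP and abs(q)>.4: e/' cyc.py
sed -i 's/^    S=json.load(open(.ekf.json.)); x=np.array(S\[.x.\]); p,R=load_cmd(); y0=yaw_of(R); p0=roll(R)/&\n    global STOP; STOP=bool(abs(x[0]-p0)>.39)/; s/if abs(x\[0\])>.25: G0/if STOP: G0/' cyc.py
python3 - <<'E'
from cyc import *
plan(4)
plan(5)
E
```

```text
phi plan/0.1s [-0.151 -0.08  -0.028  0.004  0.018  0.019  0.01   0.001 -0.004 -0.004 -0.003 -0.001  0.     0.     0.     0.   ] w [ 0.75  0.64  0.43  0.23  0.08 -0.05 -0.1  -0.07 -0.03  0.01  0.02  0.02  0.01  0.   -0.   -0.  ]
psi [ 0.049 -0.01  -0.042 -0.036 -0.01   0.005  0.008  0.005 -0.    -0.003 -0.004 -0.004 -0.003 -0.002]
0 0 0 0 0.22 0 1; 0 0 0 0 0.64 0 1; 0 0 0 0 0.87 0 1; 0 0 0 0 0.83 0 1
phi plan/0.1s [-0.151 -0.079 -0.027  0.001  0.012  0.015  0.011  0.004 -0.002 -0.004 -0.003 -0.002 -0.     0.     0.     0.     0.   ] w [ 0.75  0.65  0.41  0.18  0.07 -0.   -0.06 -0.07 -0.04 -0.01  0.01  0.02  0.01  0.   -0.   -0.   -0.  ]
psi [ 0.051 -0.01  -0.049 -0.046 -0.02  -0.003  0.005  0.005  0.002 -0.002 -0.004 -0.004 -0.003 -0.002 -0.002]
0 0 0 0 0.21 0 1; 0 0 0 0 0.64 0 1; 0 0 0 0 0.92 0 1; 0 0 0 0 0.9 0 1; 0 0 0 0 0.71 0 1
```

>>> {"method": "servo_tool", "body": {"series": "0 0 0 0 0.21 0 1; 0 0 0 0 0.64 0 1; 0 0 0 0 0.92 0 1; 0 0 0 0 0.9 0 1; 0 0 0 0 0.71 0 1"}}

```text
time_s: 5.4
tcp_pos: [0.4712, -0.2979, 0.1144]
tool_rot: [-2.358, -2.057, -0.02]
ft_force: [-0.2, 0.1, -8.2]
width: 0.0284
finger_force: 109.4
```

```bash
python3 - <<'E'
from cyc import *
cycle("0 0 0 0 0.21 0 1; 0 0 0 0 0.64 0 1; 0 0 0 0 0.92 0 1; 0 0 0 0 0.9 0 1; 0 0 0 0 0.71 0 1",3)
plan(4)
E
```

```text
pred [0.0109 0.0718 0.0024 0.9927]
t 5.40 z 0.1137 inn 0.1028 roll -0.0175 cmd -0.0195 p [ 0.4712 -0.2979  0.1144]
t 5.45 z 0.1088 inn -0.0219 roll -0.0178 cmd -0.0195 p [ 0.4721 -0.2952  0.1147]
t 5.50 z 0.1124 inn -0.0111 roll -0.0195 cmd -0.0195 p [ 0.4726 -0.2941  0.1149]
est [ 0.1171  0.0076 -0.0067  0.9194] sd [0.0037 0.0409 0.003  0.01  ] cmd [ 0.4718 -0.2958  0.1145] ft [ 0.39  1.2  -7.93  0.06  0.77  0.  ]
phi plan/0.1s [ 0.107  0.076  0.037  0.008 -0.008 -0.012 -0.008 -0.002  0.002  0.003  0.002  0.001  0.    -0.    -0.    -0.   ] w [-0.21 -0.38 -0.36 -0.24 -0.1   0.01  0.06  0.05  0.02  0.   -0.01 -0.01 -0.   -0.    0.    0.  ]
psi [-0.064 -0.034  0.01   0.031  0.015  0.004  0.     0.002  0.005  0.007  0.008  0.008  0.007  0.006]
0 0 0 0 0.32 0 1; 0 0 0 0 0.1 0 1; 0 0 0 0 -0.21 0 1; 0 0 0 0 -0.36 0 1
```

```bash
sed -i 's/np.diag(\[1e-6,.03\*\*2,.002\*\*2,1e-5\])/np.diag([1e-4,.12**2,.004**2,1e-5])/' cyc.py
python3 - <<'E'
from cyc import *
json.dump(dict(x=[.117,.02,-.003,.97],P=np.diag([1e-5,.05**2,.007**2,.03**2]).tolist()),open('ekf.json','w'))
plan(4)
plan(5)
E
```

```text
phi plan/0.1s [ 0.11   0.08   0.042  0.012 -0.006 -0.011 -0.009 -0.003  0.001  0.002  0.002  0.001  0.    -0.    -0.    -0.   ] w [-0.18 -0.36 -0.37 -0.25 -0.12 -0.01  0.05  0.05  0.03  0.01 -0.01 -0.01 -0.01 -0.    0.    0.  ]
psi [-0.077 -0.049 -0.001  0.028  0.014  0.002 -0.002 -0.002  0.001  0.003  0.004  0.004  0.003  0.003]
0 0 0 0 0.41 0 1; 0 0 0 0 0.21 0 1; 0 0 0 0 -0.13 0 1; 0 0 0 0 -0.34 0 1
phi plan/0.1s [ 0.11   0.081  0.044  0.014 -0.004 -0.012 -0.012 -0.006 -0.     0.003  0.003  0.002  0.001 -0.    -0.    -0.    -0.   ] w [-0.18 -0.35 -0.36 -0.24 -0.13 -0.04  0.04  0.06  0.05  0.01 -0.01 -0.01 -0.01 -0.    0.    0.    0.  ]
psi [-0.076 -0.048 -0.     0.025  0.023  0.007 -0.002 -0.004 -0.001  0.002  0.004  0.004  0.004  0.003  0.002]
0 0 0 0 0.4 0 1; 0 0 0 0 0.2 0 1; 0 0 0 0 -0.14 0 1; 0 0 0 0 -0.32 0 1; 0 0 0 0 -0.3 0 1
```

>>> {"method": "servo_tool", "body": {"series": "0 0 0 0 0.4 0 1; 0 0 0 0 0.2 0 1; 0 0 0 0 -0.13 0 1; 0 0 0 0 -0.33 0 1"}}

```text
time_s: 5.95
tcp_pos: [0.4726, -0.2944, 0.1151]
tool_rot: [2.347, 2.059, -0.033]
ft_force: [0.7, 0.3, -8.1]
width: 0.0289
finger_force: 109.7
```

```bash
python3 - <<'E'
from cyc import *
cycle("0 0 0 0 0.4 0 1; 0 0 0 0 0.2 0 1; 0 0 0 0 -0.13 0 1; 0 0 0 0 -0.33 0 1",3)
plan(5)
E
```

```text
pred [ 0.0175 -0.2327 -0.003   0.97  ]
t 5.95 z 0.0889 inn 0.0715 roll 0.0284 cmd 0.0265 p [ 0.4726 -0.2944  0.1151]
t 6.00 z 0.0817 inn -0.0109 roll 0.0281 cmd 0.0265 p [ 0.4731 -0.293   0.1152]
t 6.05 z 0.0902 inn 0.0039 roll 0.0267 cmd 0.0265 p [ 0.4731 -0.2932  0.1152]
est [0.0982 0.2079 0.0052 0.997 ] sd [0.0047 0.06   0.0054 0.0274] cmd [ 0.4718 -0.2958  0.1145] ft [ 0.37  0.92 -7.54  0.2   0.74 -0.02]
phi plan/0.1s [ 0.116  0.109  0.077  0.038  0.008 -0.008 -0.013 -0.009 -0.003  0.001  0.002  0.002  0.001  0.    -0.    -0.    -0.   ] w [ 0.09 -0.21 -0.39 -0.37 -0.24 -0.11  0.    0.06  0.05  0.03  0.   -0.01 -0.01 -0.01 -0.    0.    0.  ]
psi [-0.074 -0.103 -0.056 -0.004  0.021  0.005 -0.007 -0.011 -0.011 -0.008 -0.005 -0.004 -0.004 -0.005 -0.005]
0 0 0 0 0.72 0 1; 0 0 0 0 0.93 0 1; 0 0 0 0 0.59 0 1; 0 0 0 0 0.22 0 1; 0 0 0 0 0.04 0 1
```

```bash
cat > fit.py <<'E'
from cyc import *
import cyc
# row-end psi series on 0.1 s grid isn't uniform (0.15 holds): build on 0.01 grid
def build(segs):
    g=[segs[0][0]]
    for kind,v in segs[1:]:
        if kind=='h': g+= [g[-1]]*round(v/DT)
        else:
            for e in v: g+=list(np.linspace(g[-1],e,11)[1:])
    return np.array(g)
u=U
segs=[(0,),('r',[.29*u,.57*u]),('h',.15),('r',.57*u-np.array([.21,.64,.92,.9,.71])*u),('h',.15),('r',-.14*u-np.array([.4,.2,-.13,-.33])*u),('h',.15)]
raw=build(segs)
T=4.55+np.arange(len(raw))*DT
Z=np.array([[4.75,-.3092],[4.8,-.2910],[4.85,-.2546],[5.4,.1137],[5.45,.1088],[5.5,.1124],[5.95,.0889],[6.0,.0817],[6.05,.0902]])
def run(th,full=False):
    s,d,lag,gain,f0=th
    g=np.interp(T-lag,T,raw)*gain; g=uniform_filter1d(g,5); dg=np.gradient(g,DT)
    x,o=sim(np.array([f0,0,d,s]),g,dg,0*g)
    return np.interp(Z[:,0],T+DT,o[:,0])-Z[:,1]
for fix in('all','nolag','nogain'):
    def r(th):
        th=np.array(th)
        if fix=='nolag': th[2]=0
        if fix=='nogain': th[3]=1
        return np.r_[run(th)/.004,(th[0]-1)/.03,th[1]/.008,th[2]/.03,(th[3]-1)/.1,(th[4]+.4)/.004]
    b=least_squares(r,[1,0,.0,1,-.4],diff_step=1e-3,x_scale=[.03,.01,.02,.1,.01]);print(fix,b.x,b.cost,run(b.x).round(4))
E
python3 fit.py
```

```text
all [ 1.  -0.   0.   1.  -0.4] 59.94044982927022 [ 0.0118  0.0257  0.0241 -0.0199 -0.0054 -0.0003 -0.0006  0.0086  0.0059]
nolag [ 1.  -0.  -0.   1.  -0.4] 59.872656888404286 [ 0.0118  0.0257  0.0241 -0.02   -0.0054 -0.0004 -0.0007  0.0084  0.0058]
nogain [ 1.  -0.   0.   1.  -0.4] 59.859026018067475 [ 0.0118  0.0257  0.0241 -0.02   -0.0054 -0.0004 -0.0007  0.0084  0.0058]
```

```bash
cat >> fit.py <<'E'
print('----')
def st(th):
    s,d,lag,gain,f0=th
    g=np.interp(T-lag,T,raw)*gain; g=uniform_filter1d(g,5); dg=np.gradient(g,DT)
    return sim(np.array([f0,0,d,s]),g,dg,0*g)[0]
sc=np.array([.03,.008,.03,.1,.004]); c0=np.array([1,0,0,1,-.4])
r=lambda v: np.r_[run(c0+v*sc)/.006,v]
J=lambda v: np.column_stack([(r(v+.02*e)-r(v))/.02 for e in np.eye(5)])
for i in range(4):
    b=least_squares(r,np.random.default_rng(i).normal(0,.3,5),jac=J,max_nfev=100); th=c0+b.x*sc; print(th,b.cost,run(th).round(4),st(th))
E
python3 fit.py|sed -n '/----/,$p'
```

```text
----
[ 0.9911 -0.0014  0.02    1.0098 -0.4012] 8.315424372279304 [-0.0008  0.0126  0.0107 -0.0134  0.0016  0.0069  0.002   0.0079  0.002 ] [ 0.1003  0.1711 -0.0014  0.9911]
[ 0.9922 -0.0014  0.0164  0.993  -0.3989] 10.294698533341725 [ 0.0014  0.0152  0.0136 -0.0161 -0.0013  0.0038 -0.0011  0.0051 -0.0005] [ 0.098   0.1734 -0.0014  0.9922]
[ 0.9786 -0.0007  0.0224  1.0106 -0.4021] 5.533000852153495 [-0.0059  0.0063  0.0038 -0.0128  0.0025  0.008  -0.001   0.0039 -0.0029] [ 0.0941  0.1497 -0.0007  0.9786]
[ 1.025  -0.0068  0.0026  0.977  -0.4006] 8558.828081469197 [-0.0033  0.0061 -0.0017 -0.2046 -0.2145 -0.2365 -0.4396 -0.3884 -0.3581] [-0.2272  0.6401 -0.0068  1.025 ]
```

```bash
sed -i 's/np.diag(\[1e-4,.12\*\*2,.004\*\*2,1e-5\])/np.diag([1e-5,.06**2,.002**2,1e-6])/; s/.0025\*\*2/.005**2/; s/np.full(20,g\[0\]),g,np.full(20,g\[-1\])/np.full(22,g[0]),g,np.full(18,g[-1])/' cyc.py
python3 - <<'E'
from cyc import *
json.dump(dict(x=[.096,.16,-.001,.985],P=np.diag([.004**2,.03**2,.003**2,.012**2]).tolist()),open('ekf.json','w'))
plan(5)
E
```

```text
phi plan/0.1s [ 0.112  0.106  0.075  0.037  0.008 -0.008 -0.013 -0.009 -0.003  0.001  0.003  0.002  0.001  0.    -0.    -0.    -0.   ] w [ 0.09 -0.19 -0.37 -0.35 -0.24 -0.11 -0.    0.06  0.06  0.03  0.   -0.01 -0.01 -0.01 -0.    0.    0.  ]
psi [-0.074 -0.085 -0.037  0.009  0.026  0.009 -0.002 -0.005 -0.004 -0.001  0.001  0.002  0.002  0.001  0.001]
0 0 0 0 0.72 0 1; 0 0 0 0 0.8 0 1; 0 0 0 0 0.45 0 1; 0 0 0 0 0.13 0 1; 0 0 0 0 0 0 1
```

>>> {"method": "servo_tool", "body": {"series": "0 0 0 0 0.72 0 1; 0 0 0 0 0.8 0 1; 0 0 0 0 0.45 0 1; 0 0 0 0 0.13 0 1; 0 0 0 0 0 0 1"}}

```text
time_s: 6.6
tcp_pos: [0.4724, -0.2948, 0.1149]
tool_rot: [2.349, 2.059, -0.032]
ft_force: [0.9, 1.4, -8.5]
width: 0.0288
finger_force: 109.9
```

```bash
python3 - <<'E'
from cyc import *
cycle("0 0 0 0 0.72 0 1; 0 0 0 0 0.8 0 1; 0 0 0 0 0.45 0 1; 0 0 0 0 0.13 0 1; 0 0 0 0 0 0 1",3)
plan(5)
E
```

```text
pred [ 0.0098 -0.2291 -0.001   0.985 ]
t 6.60 z 0.0233 inn 0.0135 roll 0.0273 cmd 0.0265 p [ 0.4724 -0.2948  0.1149]
t 6.65 z 0.0167 inn 0.0014 roll 0.0272 cmd 0.0265 p [ 0.4726 -0.2943  0.115 ]
t 6.70 z 0.0182 inn 0.0059 roll 0.0264 cmd 0.0265 p [ 0.4725 -0.2947  0.1149]
est [0.0157 0.0301 0.0007 0.9876] sd [0.0052 0.0435 0.0027 0.0112] cmd [ 0.4718 -0.2958  0.1145] ft [ 0.82  0.74 -8.56  0.25  0.75 -0.02]
phi plan/0.1s [ 0.022  0.023  0.017  0.009  0.002 -0.002 -0.003 -0.002 -0.001  0.     0.001  0.     0.     0.     0.    -0.    -0.   ] w [ 0.06 -0.02 -0.08 -0.08 -0.06 -0.03 -0.    0.01  0.01  0.01  0.   -0.   -0.   -0.   -0.    0.    0.  ]
psi [-0.018 -0.024 -0.012 -0.     0.005  0.001 -0.001 -0.002 -0.002 -0.001 -0.001 -0.    -0.001 -0.001 -0.001]
0 0 0 0 0.32 0 1; 0 0 0 0 0.36 0 1; 0 0 0 0 0.28 0 1; 0 0 0 0 0.19 0 1; 0 0 0 0 0.15 0 1
```

>>> {"method": "servo_tool", "body": {"series": "0 0 0 0 0.32 0 1; 0 0 0 0 0.36 0 1; 0 0 0 0 0.28 0 1; 0 0 0 0 0.19 0 1; 0 0 0 0 0.15 0 1"}}

```text
time_s: 7.25
tcp_pos: [0.4724, -0.295, 0.1149]
tool_rot: [2.36, 2.068, -0.007]
ft_force: [-0.8, -0.3, -8.9]
width: 0.0288
finger_force: 110.0
```

```bash
python3 - <<'E'
from cyc import *
cycle("0 0 0 0 0.32 0 1; 0 0 0 0 0.36 0 1; 0 0 0 0 0.28 0 1; 0 0 0 0 0.19 0 1; 0 0 0 0 0.15 0 1",3)
plan(5)
plan(7)
E
```

```text
pred [ 0.0013 -0.0569  0.0007  0.9876]
t 7.25 z 0.0096 inn 0.0083 roll 0.0059 cmd 0.0056 p [ 0.4724 -0.295   0.1149]
t 7.30 z 0.0075 inn -0.0006 roll 0.0058 cmd 0.0056 p [ 0.4725 -0.2948  0.1149]
t 7.35 z 0.0086 inn 0.0013 roll 0.0056 cmd 0.0056 p [ 0.4725 -0.2949  0.115 ]
est [0.0085 0.0172 0.0012 0.9872] sd [0.0051 0.0422 0.0024 0.0112] cmd [ 0.4718 -0.2958  0.1145] ft [-0.5   0.15 -8.5   0.14  0.79  0.  ]
phi plan/0.1s [ 0.011  0.01   0.007  0.004  0.001 -0.001 -0.001 -0.001 -0.     0.     0.     0.     0.     0.    -0.    -0.    -0.   ] w [ 0.02 -0.02 -0.04 -0.04 -0.02 -0.01  0.    0.01  0.01  0.    0.   -0.   -0.   -0.   -0.    0.    0.  ]
psi [-0.01  -0.011 -0.005 -0.     0.001 -0.    -0.002 -0.002 -0.002 -0.001 -0.001 -0.001 -0.001 -0.001 -0.001]
0 0 0 0 0.11 0 1; 0 0 0 0 0.12 0 1; 0 0 0 0 0.08 0 1; 0 0 0 0 0.04 0 1; 0 0 0 0 0.03 0 1
phi plan/0.1s [ 0.011  0.01   0.007  0.003  0.001 -0.001 -0.001 -0.001 -0.001 -0.     0.     0.     0.     0.     0.    -0.    -0.    -0.    -0.   ] w [ 0.02 -0.02 -0.04 -0.04 -0.02 -0.01 -0.    0.    0.    0.    0.    0.   -0.   -0.   -0.   -0.    0.    0.    0.  ]
psi [-0.01  -0.011 -0.005  0.     0.002  0.001 -0.001 -0.001 -0.002 -0.002 -0.001 -0.001 -0.001 -0.001 -0.001 -0.001 -0.001]
0 0 0 0 0.11 0 1; 0 0 0 0 0.12 0 1; 0 0 0 0 0.08 0 1; 0 0 0 0 0.04 0 1; 0 0 0 0 0.02 0 1; 0 0 0 0 0.03 0 1; 0 0 0 0 0.04 0 1
```

>>> {"method": "servo_tool", "body": {"series": "0 0 0 0 0.11 0 1; 0 0 0 0 0.12 0 1; 0 0 0 0 0.08 0 1; 0 0 0 0 0.04 0 1; 0 0 0 0 0.02 0 1; 0 0 0 0 0.03 0 1; 0 0 0 0 0.04 0 1"}}

```text
time_s: 8.1
tcp_pos: [0.4722, -0.2957, 0.1148]
tool_rot: [-2.363, -2.07, -0.0]
ft_force: [0.5, -1.0, -8.4]
width: 0.0285
finger_force: 110.0
```

```bash
python3 - <<'E'
from cyc import *
cycle("0 0 0 0 0.11 0 1; 0 0 0 0 0.12 0 1; 0 0 0 0 0.08 0 1; 0 0 0 0 0.04 0 1; 0 0 0 0 0.02 0 1; 0 0 0 0 0.03 0 1; 0 0 0 0 0.04 0 1",3)
plan(8,dp=(-.005,.06,0))
E
```

```text
pred [-0.0013  0.0004  0.0012  0.9872]
t 8.10 z 0.0022 inn 0.0035 roll -0.0002 cmd 0.0000 p [ 0.4722 -0.2957  0.1148]
t 8.15 z 0.0039 inn 0.0012 roll -0.0001 cmd 0.0000 p [ 0.4722 -0.2959  0.1148]
t 8.20 z 0.0044 inn 0.0001 roll 0.0000 cmd 0.0000 p [ 0.4721 -0.296   0.1148]
est [0.0053 0.0216 0.0014 0.987 ] sd [0.0053 0.0446 0.0024 0.0111] cmd [ 0.4718 -0.2958  0.1145] ft [ 0.35 -0.25 -8.08  0.07  0.79  0.04]
phi plan/0.1s [ 0.005 -0.012 -0.048 -0.098 -0.151 -0.193 -0.219 -0.233 -0.25  -0.274 -0.309 -0.353 -0.407 -0.471 -0.544 -0.626 -0.712 -0.799 -0.881 -0.949] w [-0.04 -0.22 -0.42 -0.53 -0.51 -0.38 -0.22 -0.14 -0.2  -0.29 -0.39 -0.49 -0.59 -0.68 -0.77 -0.84 -0.88 -0.86 -0.77 -0.61]
psi [0. 0. 0. 0. 0. 0. 0. 0. 0. 0. 0. 0. 0. 0. 0. 0. 0. 0.]
0.02 0 0 0 0 0 1; 0.12 -0.03 0 0 0 0 1; 0.32 -0.07 0 0 0 0 1; 0.59 -0.13 0 0 0 0 1; 0.85 -0.19 0 0 0 0 1; 1.05 -0.23 0 0 0 0 1; 1.16 -0.25 0 0 0 0 1; 1.18 -0.26 0 0 0 0 1
```

```bash
sed -i 's/best=least_squares(res,v0,jac/best=least_squares(res,v0+.02,jac/' cyc.py
python3 - <<'E'
from cyc import *
plan(8,dp=(-.005,.06,0))
E
```

```text
phi plan/0.1s [ 0.007  0.007  0.003 -0.004 -0.011 -0.014 -0.011 -0.     0.008  0.01   0.006  0.001 -0.002 -0.003 -0.002 -0.001 -0.     0.     0.     0.   ] w [ 0.04  0.01 -0.03 -0.07 -0.07 -0.04  0.04  0.1   0.06 -0.02 -0.05 -0.04 -0.02  0.    0.01  0.01  0.    0.   -0.   -0.  ]
psi [ 0.036  0.046  0.033  0.006 -0.022 -0.038 -0.035 -0.019 -0.005  0.003  0.005  0.002 -0.    -0.002 -0.003 -0.002 -0.001 -0.001]
0.02 0 0 0 -0.26 0 1; 0.12 -0.03 0 0 -0.33 0 1; 0.32 -0.07 0 0 -0.24 0 1; 0.59 -0.13 0 0 -0.04 0 1; 0.85 -0.19 0 0 0.16 0 1; 1.05 -0.23 0 0 0.27 0 1; 1.16 -0.25 0 0 0.25 0 1; 1.18 -0.26 0 0 0.14 0 1
```

>>> {"method": "servo_tool", "body": {"series": "0.02 0 0 0 -0.26 0 1; 0.12 -0.03 0 0 -0.33 0 1; 0.32 -0.07 0 0 -0.24 0 1; 0.59 -0.13 0 0 -0.04 0 1; 0.85 -0.19 0 0 0.16 0 1; 1.05 -0.23 0 0 0.27 0 1; 1.16 -0.25 0 0 0.25 0 1; 1.18 -0.26 0 0 0.14 0 1"}}

```text
time_s: 9.05
tcp_pos: [0.4669, -0.2354, 0.1148]
tool_rot: [-2.354, -2.061, -0.023]
ft_force: [-0.3, 0.2, -7.7]
width: 0.0288
finger_force: 109.9
```

```bash
python3 - <<'E'
from cyc import *
cycle("0.02 0 0 0 -0.26 0 1; 0.12 -0.03 0 0 -0.33 0 1; 0.32 -0.07 0 0 -0.24 0 1; 0.59 -0.13 0 0 -0.04 0 1; 0.85 -0.19 0 0 0.16 0 1; 1.05 -0.23 0 0 0.27 0 1; 1.16 -0.25 0 0 0.25 0 1; 1.18 -0.26 0 0 0.14 0 1",3)
plan(5); plan(8,dp=(0,.06,0))
E
```

```text
pred [-0.0024  0.0999  0.0014  0.987 ]
t 9.05 z -0.0281 inn -0.0258 roll -0.0194 cmd -0.0195 p [ 0.4669 -0.2354  0.1148]
t 9.10 z -0.0319 inn -0.0057 roll -0.0189 cmd -0.0195 p [ 0.4672 -0.2347  0.115 ]
t 9.15 z -0.0327 inn -0.0023 roll -0.0192 cmd -0.0195 p [ 0.4674 -0.235   0.115 ]
est [-0.0352 -0.0875  0.0004  0.9875] sd [0.0054 0.0462 0.0025 0.0111] cmd [ 0.4668 -0.2356  0.1145] ft [-0.26  0.32 -8.16  0.09  0.79 -0.01]
phi plan/0.1s [-0.044 -0.042 -0.029 -0.014 -0.002  0.004  0.006  0.004  0.001 -0.001 -0.001 -0.001 -0.    -0.     0.     0.     0.   ] w [-0.06  0.08  0.15  0.14  0.09  0.04 -0.   -0.03 -0.02 -0.01 -0.    0.    0.    0.    0.   -0.   -0.  ]
psi [ 0.038  0.037  0.014 -0.005 -0.011 -0.004  0.001  0.003  0.002  0.    -0.    -0.001 -0.001 -0.    -0.   ]
0 0 0 0 -0.41 0 1; 0 0 0 0 -0.41 0 1; 0 0 0 0 -0.24 0 1; 0 0 0 0 -0.11 0 1; 0 0 0 0 -0.06 0 1
phi plan/0.1s [-0.044 -0.043 -0.032 -0.02  -0.013 -0.01  -0.006  0.002  0.009  0.01   0.005  0.    -0.003 -0.003 -0.002 -0.001  0.     0.     0.     0.   ] w [-0.04  0.1   0.15  0.1   0.03 -0.    0.03  0.08  0.05 -0.02 -0.06 -0.04 -0.01  0.01  0.01  0.01  0.   -0.   -0.   -0.  ]
psi [ 0.081  0.094  0.054  0.001 -0.037 -0.051 -0.041 -0.018 -0.003  0.005  0.006  0.003  0.    -0.001 -0.002 -0.001 -0.     0.   ]
0.02 0 0 0 -0.72 0 1; 0.12 -0.02 0 0 -0.81 0 1; 0.33 -0.04 0.01 0 -0.52 0 1; 0.59 -0.08 0.01 0 -0.15 0 1; 0.86 -0.12 0.02 0 0.13 0 1; 1.07 -0.14 0.02 0 0.23 0 1; 1.17 -0.16 0.02 0 0.16 0 1; 1.19 -0.16 0.02 0 -0.01 0 1
```

>>> {"method": "servo_tool", "body": {"series": "0.02 0 0 0 -0.72 0 1; 0.12 -0.02 0 0 -0.81 0 1; 0.33 -0.04 0.01 0 -0.52 0 1; 0.59 -0.08 0.01 0 -0.15 0 1; 0.86 -0.12 0.02 0 0.13 0 1; 1.07 -0.14 0.02 0 0.23 0 1; 1.17 -0.16 0.02 0 0.16 0 1; 1.19 -0.16 0.02 0 -0.01 0 1"}}

```text
time_s: 10.0
tcp_pos: [0.467, -0.1753, 0.115]
tool_rot: [-2.355, -2.062, -0.021]
ft_force: [0.1, 0.8, -8.8]
width: 0.0289
finger_force: 109.9
```

```bash
python3 - <<'E'
from cyc import *
cycle("0.02 0 0 0 -0.72 0 1; 0.12 -0.02 0 0 -0.81 0 1; 0.33 -0.04 0.01 0 -0.52 0 1; 0.59 -0.08 0.01 0 -0.15 0 1; 0.86 -0.12 0.02 0 0.13 0 1; 1.07 -0.14 0.02 0 0.23 0 1; 1.17 -0.16 0.02 0 0.16 0 1; 1.19 -0.16 0.02 0 -0.01 0 1",3)
plan(8,dp=(0,.07,0))
E
```

```text
pred [-0.001   0.0762  0.0004  0.9875]
t 10.00 z 0.0466 inn 0.0476 roll -0.0174 cmd -0.0182 p [ 0.467  -0.1753  0.115 ]
t 10.05 z 0.0447 inn -0.0107 roll -0.0172 cmd -0.0182 p [ 0.4674 -0.1739  0.1152]
t 10.10 z 0.0520 inn -0.0034 roll -0.0180 cmd -0.0182 p [ 0.4676 -0.1741  0.1153]
est [0.058  0.0801 0.0009 0.9859] sd [0.0054 0.047  0.0025 0.011 ] cmd [ 0.4667 -0.1756  0.1147] ft [-0.    1.08 -8.09  0.05  0.78  0.02]
phi plan/0.1s [ 0.061  0.049  0.027  0.003 -0.015 -0.021 -0.016 -0.002  0.009  0.012  0.007  0.001 -0.002 -0.003 -0.002 -0.001 -0.     0.     0.     0.   ] w [-0.   -0.14 -0.22 -0.21 -0.15 -0.05  0.07  0.14  0.08 -0.01 -0.06 -0.05 -0.02  0.    0.01  0.01  0.01  0.   -0.   -0.  ]
psi [ 0.     0.028  0.037  0.02  -0.01  -0.033 -0.037 -0.024 -0.006  0.004  0.006  0.004  0.001 -0.002 -0.002 -0.002 -0.001 -0.   ]
0.02 0 0 0 -0.13 0 1; 0.14 -0.02 0 0 -0.33 0 1; 0.38 -0.05 0.01 0 -0.4 0 1; 0.69 -0.09 0.01 0 -0.27 0 1; 1.01 -0.13 0.02 0 -0.06 0 1; 1.24 -0.17 0.02 0 0.11 0 1; 1.37 -0.18 0.02 0 0.14 0 1; 1.39 -0.19 0.03 0 0.04 0 1
```

>>> {"method": "servo_tool", "body": {"series": "0.02 0 0 0 -0.13 0 1; 0.14 -0.02 0 0 -0.33 0 1; 0.38 -0.05 0.01 0 -0.4 0 1; 0.69 -0.09 0.01 0 -0.27 0 1; 1.01 -0.13 0.02 0 -0.06 0 1; 1.24 -0.17 0.02 0 0.11 0 1; 1.37 -0.18 0.02 0 0.14 0 1; 1.39 -0.19 0.03 0 0.04 0 1"}}

```text
time_s: 10.95
tcp_pos: [0.4668, -0.1057, 0.1147]
tool_rot: [-2.353, -2.058, -0.028]
ft_force: [0.5, -0.0, -7.6]
width: 0.029
finger_force: 109.9
```

```bash
python3 - <<'E'
from cyc import *
cycle("0.02 0 0 0 -0.13 0 1; 0.14 -0.02 0 0 -0.33 0 1; 0.38 -0.05 0.01 0 -0.4 0 1; 0.69 -0.09 0.01 0 -0.27 0 1; 1.01 -0.13 0.02 0 -0.06 0 1; 1.24 -0.17 0.02 0 0.11 0 1; 1.37 -0.18 0.02 0 0.14 0 1; 1.39 -0.19 0.03 0 0.04 0 1",4)
plan(8,dp=(0,.07,0))
E
```

```text
pred [-0.0055  0.1386  0.0009  0.9859]
t 10.95 z 0.0242 inn 0.0298 roll -0.0237 cmd -0.0237 p [ 0.4668 -0.1057  0.1147]
t 11.00 z 0.0270 inn -0.0068 roll -0.0230 cmd -0.0237 p [ 0.4668 -0.1052  0.1148]
t 11.05 z 0.0326 inn -0.0040 roll -0.0233 cmd -0.0237 p [ 0.4668 -0.1054  0.1148]
t 11.10 z 0.0371 inn -0.0014 roll -0.0232 cmd -0.0237 p [ 0.4668 -0.1057  0.1147]
est [0.0396 0.0202 0.001  0.9865] sd [0.0052 0.0411 0.0025 0.0108] cmd [ 0.4665 -0.1054  0.1144] ft [ 0.11  0.13 -8.1   0.03  0.78  0.02]
phi plan/0.1s [ 0.037  0.027  0.012 -0.004 -0.015 -0.019 -0.014 -0.001  0.01   0.012  0.007  0.001 -0.003 -0.003 -0.002 -0.001 -0.     0.     0.     0.   ] w [-0.03 -0.09 -0.13 -0.14 -0.1  -0.04  0.06  0.13  0.07 -0.02 -0.06 -0.05 -0.02  0.    0.01  0.01  0.01  0.   -0.   -0.  ]
psi [ 0.022  0.049  0.044  0.016 -0.018 -0.04  -0.04  -0.023 -0.006  0.004  0.006  0.004  0.    -0.002 -0.002 -0.002 -0.001 -0.   ]
0.02 0 0 0 -0.33 0 1; 0.14 -0.02 0 0 -0.52 0 1; 0.38 -0.05 0.01 0 -0.49 0 1; 0.69 -0.09 0.02 0 -0.29 0 1; 1.01 -0.13 0.02 0 -0.04 0 1; 1.24 -0.17 0.03 0 0.12 0 1; 1.37 -0.18 0.03 0 0.12 0 1; 1.39 -0.19 0.03 0 0 0 1
```

>>> {"method": "servo_tool", "body": {"series": "0.02 0 0 0 -0.33 0 1; 0.14 -0.02 0 0 -0.52 0 1; 0.38 -0.05 0.01 0 -0.49 0 1; 0.69 -0.09 0.02 0 -0.29 0 1; 1.01 -0.13 0.02 0 -0.04 0 1; 1.24 -0.17 0.03 0 0.12 0 1; 1.37 -0.18 0.03 0 0.12 0 1; 1.39 -0.19 0.03 0 0 0 1"}}

```text
time_s: 11.95
tcp_pos: [0.4665, -0.0353, 0.1149]
tool_rot: [-2.353, -2.058, -0.028]
ft_force: [0.4, -0.3, -8.3]
width: 0.029
finger_force: 109.9
```

```bash
python3 - <<'E'
from cyc import *
cycle("0.02 0 0 0 -0.33 0 1; 0.14 -0.02 0 0 -0.52 0 1; 0.38 -0.05 0.01 0 -0.49 0 1; 0.69 -0.09 0.02 0 -0.29 0 1; 1.01 -0.13 0.02 0 -0.04 0 1; 1.24 -0.17 0.03 0 0.12 0 1; 1.37 -0.18 0.03 0 0.12 0 1; 1.39 -0.19 0.03 0 0 0 1",4)
plan(8,dp=(.002,.07,0))
E
```

```text
pred [-0.0021  0.1336  0.001   0.9865]
t 11.95 z -0.0001 inn 0.0019 roll -0.0236 cmd -0.0237 p [ 0.4665 -0.0353  0.1149]
t 12.00 z -0.0014 inn -0.0075 roll -0.0229 cmd -0.0237 p [ 0.4666 -0.0345  0.115 ]
t 12.05 z 0.0021 inn -0.0027 roll -0.0232 cmd -0.0237 p [ 0.4667 -0.0348  0.115 ]
t 12.10 z 0.0044 inn 0.0009 roll -0.0232 cmd -0.0237 p [ 0.4667 -0.0352  0.115 ]
est [ 0.0021 -0.0561  0.0006  0.9866] sd [0.0052 0.0406 0.0025 0.0109] cmd [ 0.4662 -0.0353  0.1146] ft [ 0.07  0.06 -8.42  0.02  0.77  0.01]
phi plan/0.1s [-0.006 -0.01  -0.012 -0.013 -0.015 -0.016 -0.011  0.001  0.01   0.012  0.007  0.001 -0.003 -0.003 -0.002 -0.001 -0.     0.     0.     0.   ] w [-0.05  0.01  0.02 -0.01 -0.04 -0.02  0.05  0.11  0.06 -0.02 -0.07 -0.05 -0.02  0.01  0.01  0.01  0.01  0.   -0.   -0.  ]
psi [ 0.06   0.08   0.053  0.009 -0.03  -0.05  -0.044 -0.022 -0.005  0.005  0.007  0.004  0.    -0.002 -0.002 -0.002 -0.001 -0.   ]
0.02 0 0 0 -0.6 0 1; 0.14 -0.02 0 0 -0.74 0 1; 0.38 -0.04 0.01 0 -0.55 0 1; 0.7 -0.07 0.02 0 -0.23 0 1; 1.01 -0.11 0.02 0 0.05 0 1; 1.25 -0.13 0.03 0 0.19 0 1; 1.37 -0.14 0.03 0 0.15 0 1; 1.39 -0.15 0.03 0 -0.01 0 1
```

>>> {"method": "servo_tool", "body": {"series": "0.02 0 0 0 -0.6 0 1; 0.14 -0.02 0 0 -0.74 0 1; 0.38 -0.04 0.01 0 -0.55 0 1; 0.7 -0.07 0.02 0 -0.23 0 1; 1.01 -0.11 0.02 0 0.05 0 1; 1.25 -0.13 0.03 0 0.19 0 1; 1.37 -0.14 0.03 0 0.15 0 1; 1.39 -0.15 0.03 0 -0.01 0 1"}}

```text
time_s: 12.95
tcp_pos: [0.4684, 0.0346, 0.115]
tool_rot: [-2.354, -2.059, -0.026]
ft_force: [-0.2, -0.5, -8.4]
width: 0.0286
finger_force: 109.9
```

```bash
python3 - <<'E'
from cyc import *
cycle("0.02 0 0 0 -0.6 0 1; 0.14 -0.02 0 0 -0.74 0 1; 0.38 -0.04 0.01 0 -0.55 0 1; 0.7 -0.07 0.02 0 -0.23 0 1; 1.01 -0.11 0.02 0 0.05 0 1; 1.25 -0.13 0.03 0 0.19 0 1; 1.37 -0.14 0.03 0 0.15 0 1; 1.39 -0.15 0.03 0 -0.01 0 1",4)
plan(8,dp=(.004,.07,0),dyaw=-.02)
E
```

```text
pred [-0.0041  0.1071  0.0006  0.9866]
t 12.95 z 0.0472 inn 0.0513 roll -0.0221 cmd -0.0223 p [0.4684 0.0346 0.115 ]
t 13.00 z 0.0492 inn -0.0085 roll -0.0218 cmd -0.0223 p [0.4684 0.0358 0.1152]
t 13.05 z 0.0565 inn -0.0042 roll -0.0225 cmd -0.0223 p [0.4685 0.0356 0.1152]
t 13.10 z 0.0657 inn 0.0016 roll -0.0224 cmd -0.0223 p [0.4685 0.0351 0.1151]
est [0.0693 0.0752 0.0016 0.9855] sd [0.0052 0.041  0.0025 0.0108] cmd [0.468  0.0346 0.1147] ft [ 0.16  0.13 -8.56  0.02  0.75 -0.  ]
phi plan/0.1s [ 0.071  0.057  0.031  0.004 -0.015 -0.022 -0.016 -0.002  0.009  0.012  0.007  0.001 -0.002 -0.003 -0.002 -0.001 -0.     0.     0.     0.   ] w [-0.02 -0.18 -0.25 -0.23 -0.16 -0.05  0.07  0.14  0.08 -0.01 -0.06 -0.05 -0.02  0.    0.01  0.01  0.01  0.   -0.   -0.  ]
psi [-0.009  0.022  0.035  0.022 -0.007 -0.031 -0.036 -0.024 -0.007  0.003  0.005  0.003 -0.    -0.002 -0.003 -0.002 -0.002 -0.001]
0.02 0 0 0 -0.1 0 1; 0.14 -0.01 0 0 -0.32 0.01 1; 0.38 -0.03 0.01 0 -0.41 0.04 1; 0.7 -0.05 0.02 0 -0.32 0.07 1; 1.01 -0.08 0.02 0 -0.11 0.1 1; 1.25 -0.09 0.03 0 0.06 0.13 1; 1.38 -0.1 0.03 0 0.1 0.14 1; 1.4 -0.11 0.03 0 0.01 0.14 1
```

```bash
python3 - <<'E'
s=open('cyc.py').read()
s=s.replace("z=r[1]-B\n","yw=yaw_of(ps[-1][1]); dl=(r[3:6]-ps[-1][0])@[-np.sin(yw),np.cos(yw),0]; z=r[1]-B+4.84*(dl-.0004)\n")
s=s.replace(".005**2)",".004**2)").replace("[1e-5,.06**2,","[1e-5,.1**2,")
open('cyc.py','w').write(s)
S=__import__('json').load(open('ekf.json'));S['x'][:2]=[.072,.115];__import__('json').dump(S,open('ekf.json','w'))
E
python3 - <<'E'
from cyc import *
plan(8,dp=(.004,.07,0),dyaw=-.02)
E
```

```text
phi plan/0.1s [ 0.077  0.063  0.035  0.006 -0.014 -0.022 -0.017 -0.003  0.009  0.012  0.007  0.001 -0.002 -0.003 -0.002 -0.001 -0.     0.     0.     0.   ] w [-0.   -0.18 -0.28 -0.26 -0.17 -0.05  0.07  0.14  0.08 -0.01 -0.06 -0.05 -0.02  0.    0.01  0.01  0.01  0.   -0.   -0.  ]
psi [-0.017  0.015  0.033  0.023 -0.005 -0.029 -0.035 -0.024 -0.007  0.003  0.005  0.003 -0.    -0.002 -0.003 -0.002 -0.002 -0.001]
0.02 0 0 0 -0.04 0 1; 0.14 -0.01 0 0 -0.27 0.01 1; 0.38 -0.03 0.01 0 -0.39 0.04 1; 0.7 -0.05 0.02 0 -0.32 0.07 1; 1.01 -0.08 0.02 0 -0.13 0.1 1; 1.25 -0.09 0.03 0 0.05 0.13 1; 1.38 -0.1 0.03 0 0.09 0.14 1; 1.4 -0.11 0.03 0 0.01 0.14 1
```

>>> {"method": "servo_tool", "body": {"series": "0.02 0 0 0 -0.04 0 1; 0.14 -0.01 0 0 -0.27 0.01 1; 0.38 -0.03 0.01 0 -0.39 0.04 1; 0.7 -0.05 0.02 0 -0.32 0.07 1; 1.01 -0.08 0.02 0 -0.13 0.1 1; 1.25 -0.09 0.03 0 0.05 0.13 1; 1.38 -0.1 0.03 0 0.09 0.14 1; 1.4 -0.11 0.03 0 0.01 0.14 1"}}

```text
time_s: 13.95
tcp_pos: [0.4721, 0.1045, 0.1151]
tool_rot: [-2.373, -2.034, -0.027]
ft_force: [-1.1, -0.6, -8.9]
width: 0.0288
finger_force: 110.0
```

```bash
python3 - <<'E'
from cyc import *
cycle("0.02 0 0 0 -0.04 0 1; 0.14 -0.01 0 0 -0.27 0.01 1; 0.38 -0.03 0.01 0 -0.39 0.04 1; 0.7 -0.05 0.02 0 -0.32 0.07 1; 1.01 -0.08 0.02 0 -0.13 0.1 1; 1.25 -0.09 0.03 0 0.05 0.13 1; 1.38 -0.1 0.03 0 0.09 0.14 1; 1.4 -0.11 0.03 0 0.01 0.14 1",4)
plan(8,dp=(.005,.07,0),dyaw=-.02)
E
```

```text
pred [-0.0024  0.151   0.0016  0.9855]
t 13.95 z -0.0420 inn -0.0396 roll -0.0237 cmd -0.0237 p [0.4721 0.1045 0.1151]
t 14.00 z -0.0415 inn -0.0020 roll -0.0231 cmd -0.0237 p [0.472  0.1048 0.1151]
t 14.05 z -0.0421 inn -0.0007 roll -0.0232 cmd -0.0237 p [0.472  0.1046 0.1151]
t 14.10 z -0.0452 inn 0.0004 roll -0.0231 cmd -0.0237 p [0.4721 0.1043 0.1151]
est [-0.0516 -0.1486  0.0004  0.9845] sd [0.0049 0.0481 0.0025 0.0107] cmd [0.4718 0.1048 0.1148] ft [-0.07 -0.34 -8.6   0.04  0.78  0.  ]
phi plan/0.1s [-0.068 -0.075 -0.063 -0.042 -0.025 -0.014 -0.005  0.005  0.013  0.013  0.006 -0.    -0.004 -0.004 -0.002 -0.001  0.     0.     0.     0.   ] w [-0.12  0.05  0.21  0.22  0.13  0.05  0.06  0.1   0.05 -0.04 -0.08 -0.05 -0.02  0.01  0.02  0.01  0.01 -0.   -0.   -0.  ]
psi [ 0.077  0.13   0.087  0.013 -0.045 -0.066 -0.053 -0.022 -0.003  0.007  0.008  0.004  0.    -0.002 -0.002 -0.001 -0.     0.   ]
0.02 0 0 0 -0.72 0 1; 0.14 -0.01 0 0 -1.1 0.01 1; 0.38 -0.03 0.01 0 -0.79 0.04 1; 0.7 -0.06 0.02 0 -0.26 0.07 1; 1.01 -0.08 0.02 -0.01 0.15 0.1 1; 1.25 -0.1 0.03 -0.01 0.31 0.13 1; 1.38 -0.11 0.03 -0.01 0.21 0.14 1; 1.4 -0.11 0.03 -0.01 -0.01 0.14 1
```

```bash
python3 - <<'E'
from cyc import *
S=json.load(open('ekf.json'));S['x'][:2]=[-.051,-.125];json.dump(S,open('ekf.json','w'))
plan(7,dp=(.005,.055,0),dyaw=-.02)
E
```

```text
phi plan/0.1s [-0.066 -0.073 -0.065 -0.048 -0.032 -0.015  0.003  0.016  0.017  0.009  0.001 -0.004 -0.005 -0.003 -0.001  0.     0.     0.     0.   ] w [-0.11  0.04  0.16  0.17  0.14  0.14  0.16  0.08 -0.04 -0.1  -0.07 -0.03  0.01  0.02  0.02  0.01  0.   -0.   -0.  ]
psi [ 0.077  0.119  0.07  -0.003 -0.05  -0.055 -0.03  -0.005  0.008  0.01   0.006  0.001 -0.002 -0.002 -0.002 -0.     0.   ]
0.03 0 0 0 -0.72 0 1; 0.16 -0.01 0 0 -1.02 0.02 1; 0.41 -0.02 0.01 0 -0.67 0.05 1; 0.7 -0.04 0.02 0 -0.15 0.09 1; 0.94 -0.06 0.02 -0.01 0.19 0.12 1; 1.08 -0.07 0.03 -0.01 0.22 0.14 1; 1.1 -0.07 0.03 -0.01 0.05 0.14 1
```

>>> {"method": "servo_tool", "body": {"series": "0.03 0 0 0 -0.72 0 1; 0.16 -0.01 0 0 -1.02 0.02 1; 0.41 -0.02 0.01 0 -0.67 0.05 1; 0.7 -0.04 0.02 0 -0.15 0.09 1; 0.94 -0.06 0.02 -0.01 0.19 0.12 1; 1.08 -0.07 0.03 -0.01 0.22 0.14 1; 1.1 -0.07 0.03 -0.01 0.05 0.14 1"}}

```text
time_s: 14.85
tcp_pos: [0.4769, 0.1589, 0.1148]
tool_rot: [-2.391, -2.009, -0.034]
ft_force: [-0.5, 0.8, -8.9]
width: 0.0288
finger_force: 109.9
```

```bash
python3 - <<'E'
from cyc import *
cycle("0.03 0 0 0 -0.72 0 1; 0.16 -0.01 0 0 -1.02 0.02 1; 0.41 -0.02 0.01 0 -0.67 0.05 1; 0.7 -0.04 0.02 0 -0.15 0.09 1; 0.94 -0.06 0.02 -0.01 0.19 0.12 1; 1.08 -0.07 0.03 -0.01 0.22 0.14 1; 1.1 -0.07 0.03 -0.01 0.05 0.14 1",4)
p=load_cmd();print(yaw_of(p[1]))
plan(7,dp=(.004,.06,0),dyaw=-.015)
E
```

```text
pred [0.0013 0.1697 0.0004 0.9845]
t 14.85 z 0.0660 inn 0.0647 roll -0.0288 cmd -0.0307 p [0.4769 0.1589 0.1148]
t 14.90 z 0.0768 inn -0.0039 roll -0.0289 cmd -0.0307 p [0.4771 0.1605 0.115 ]
t 14.95 z 0.0864 inn -0.0033 roll -0.0301 cmd -0.0307 p [0.4771 0.1608 0.115 ]
t 15.00 z 0.0952 inn -0.0003 roll -0.0301 cmd -0.0307 p [0.4771 0.1604 0.115 ]
est [0.1012 0.1003 0.0019 0.9808] sd [0.0049 0.0487 0.0026 0.0103] cmd [0.4767 0.1597 0.1146] ft [-0.1   1.01 -8.5   0.03  0.78  0.01]
-0.17173380995867604
phi plan/0.1s [ 0.103  0.079  0.038 -0.001 -0.024 -0.024 -0.008  0.006  0.011  0.008  0.002 -0.001 -0.003 -0.002 -0.001 -0.     0.     0.     0.   ] w [-0.06 -0.3  -0.41 -0.34 -0.16  0.05  0.17  0.11  0.01 -0.05 -0.05 -0.03 -0.    0.01  0.01  0.01  0.   -0.   -0.  ]
psi [-0.028  0.006  0.025  0.015 -0.008 -0.025 -0.025 -0.009  0.001  0.004  0.003 -0.    -0.002 -0.003 -0.003 -0.002 -0.001]
0.03 0 0 0 -0.02 0 1; 0.17 -0.02 0.01 0 -0.26 0.02 1; 0.44 -0.05 0.01 0 -0.4 0.04 1; 0.76 -0.08 0.02 0 -0.33 0.07 1; 1.02 -0.11 0.03 0 -0.16 0.09 1; 1.17 -0.12 0.04 0 -0.04 0.1 1; 1.2 -0.13 0.04 0 -0.04 0.11 1
```

```bash
python3 - <<'E'
from cyc import *
S=json.load(open('ekf.json'));S['x'][1]=.115;json.dump(S,open('ekf.json','w'))
plan(5,dp=(.002,.02,0),dyaw=-.008)
E
```

```text
phi plan/0.1s [ 0.103  0.075  0.033  0.002 -0.008 -0.008 -0.005 -0.002  0.001  0.001  0.001  0.001  0.    -0.    -0.    -0.    -0.   ] w [-0.08 -0.36 -0.42 -0.24 -0.04  0.02  0.03  0.03  0.02  0.   -0.   -0.01 -0.   -0.    0.    0.    0.  ]
psi [-0.057 -0.032 -0.003  0.007  0.002 -0.003 -0.005 -0.005 -0.003 -0.002 -0.001 -0.001 -0.002 -0.002 -0.002]
0.02 0 0 0 0.19 0 1; 0.13 -0.01 0 0 0.01 0.02 1; 0.27 -0.02 0.01 0 -0.2 0.04 1; 0.38 -0.03 0.01 0 -0.27 0.05 1; 0.4 -0.03 0.01 0 -0.23 0.06 1
```

>>> {"method": "servo_tool", "body": {"series": "0.02 0 0 0 0.19 0 1; 0.13 -0.01 0 0 0.01 0.02 1; 0.27 -0.02 0.01 0 -0.2 0.04 1; 0.38 -0.03 0.01 0 -0.27 0.05 1; 0.4 -0.03 0.01 0 -0.23 0.06 1"}}

```text
time_s: 15.55
tcp_pos: [0.479, 0.1814, 0.1152]
tool_rot: [-2.41, -2.015, -0.002]
ft_force: [0.5, -0.3, -8.9]
width: 0.0286
finger_force: 110.0
```

```bash
python3 - <<'E'
from cyc import *
cycle("0.02 0 0 0 0.19 0 1; 0.13 -0.01 0 0 0.01 0.02 1; 0.27 -0.02 0.01 0 -0.2 0.04 1; 0.38 -0.03 0.01 0 -0.27 0.05 1; 0.4 -0.03 0.01 0 -0.23 0.06 1",4)
p=load_cmd();print(yaw_of(p[1]))
plan(7,dp=(.004,.05,0),dyaw=-.01)
plan(5,dp=(.002,.025,0),dyaw=-.005)
E
```

```text
pred [-0.0079 -0.0298  0.0019  0.9808]
t 15.55 z -0.0100 inn -0.0020 roll -0.0011 cmd 0.0014 p [0.479  0.1814 0.1152]
t 15.60 z -0.0085 inn 0.0021 roll -0.0001 cmd 0.0014 p [0.4789 0.1801 0.1151]
t 15.65 z -0.0065 inn 0.0018 roll 0.0012 cmd 0.0014 p [0.4788 0.1791 0.115 ]
t 15.70 z -0.0059 inn -0.0005 roll 0.0018 cmd 0.0014 p [0.4788 0.1786 0.1149]
est [-0.0039  0.0369  0.002   0.9807] sd [0.0048 0.0477 0.0026 0.0099] cmd [0.4786 0.1796 0.1147] ft [ 0.2  -0.01 -8.71  0.15  0.77 -0.01]
-0.1801101309946614
phi plan/0.1s [-0.001  0.    -0.005 -0.012 -0.017 -0.014 -0.002  0.008  0.011  0.006  0.001 -0.002 -0.003 -0.002 -0.001 -0.     0.     0.     0.   ] w [ 0.05  0.02 -0.05 -0.08 -0.05  0.04  0.12  0.07 -0.01 -0.06 -0.05 -0.02  0.    0.01  0.01  0.    0.   -0.   -0.  ]
psi [ 0.042  0.045  0.022 -0.009 -0.032 -0.035 -0.023 -0.007  0.003  0.004  0.002 -0.001 -0.003 -0.003 -0.003 -0.002 -0.002]
0.02 0 0 0 -0.29 0 1; 0.14 -0.01 0 0 -0.32 0.01 1; 0.37 -0.04 0 0 -0.15 0.03 1; 0.63 -0.06 0 0 0.08 0.05 1; 0.85 -0.09 0 0 0.24 0.06 1; 0.97 -0.1 0 0 0.26 0.07 1; 1 -0.1 0 0 0.17 0.07 1
phi plan/0.1s [-0.002 -0.009 -0.019 -0.021 -0.009  0.004  0.009  0.007  0.002 -0.001 -0.002 -0.002 -0.001 -0.     0.     0.     0.   ] w [ 0.02 -0.07 -0.09  0.01  0.14  0.1   0.01 -0.04 -0.04 -0.02 -0.    0.01  0.01  0.    0.   -0.   -0.  ]
psi [ 0.03   0.025  0.002 -0.016 -0.021 -0.009 -0.     0.003  0.002 -0.    -0.002 -0.003 -0.003 -0.002 -0.002]
0.03 0 0 0 -0.21 0 1; 0.16 -0.02 0 0 -0.17 0.01 1; 0.34 -0.03 0 0 -0.01 0.02 1; 0.47 -0.05 0 0 0.13 0.03 1; 0.5 -0.05 0 0 0.16 0.04 1
```

>>> {"method": "servo_tool", "body": {"series": "0.02 0 0 0 -0.29 0 1; 0.14 -0.01 0 0 -0.32 0.01 1; 0.37 -0.04 0 0 -0.15 0.03 1; 0.63 -0.06 0 0 0.08 0.05 1; 0.85 -0.09 0 0 0.24 0.06 1; 0.97 -0.1 0 0 0.26 0.07 1; 1 -0.1 0 0 0.17 0.07 1"}}

```text
time_s: 16.45
tcp_pos: [0.4829, 0.2299, 0.115]
tool_rot: [-2.411, -1.991, -0.027]
ft_force: [-0.9, -1.2, -8.6]
width: 0.0288
finger_force: 110.0
```

```bash
python3 - <<'E'
from cyc import *
cycle("0.02 0 0 0 -0.29 0 1; 0.14 -0.01 0 0 -0.32 0.01 1; 0.37 -0.04 0 0 -0.15 0.03 1; 0.63 -0.06 0 0 0.08 0.05 1; 0.85 -0.09 0 0 0.24 0.06 1; 0.97 -0.1 0 0 0.26 0.07 1; 1 -0.1 0 0 0.17 0.07 1",4)
p=load_cmd();print(yaw_of(p[1]))
plan(7,dp=(.002,.052,0),dyaw=0)
E
```

```text
pred [-0.0034  0.1075  0.002   0.9807]
t 16.45 z -0.0023 inn 0.0012 roll -0.0223 cmd -0.0223 p [0.4829 0.2299 0.115 ]
t 16.50 z 0.0011 inn -0.0022 roll -0.0221 cmd -0.0223 p [0.483  0.2306 0.115 ]
t 16.55 z 0.0042 inn -0.0014 roll -0.0224 cmd -0.0223 p [0.483  0.2303 0.115 ]
t 16.60 z 0.0056 inn -0.0002 roll -0.0220 cmd -0.0223 p [0.483  0.2299 0.1149]
est [ 0.0047 -0.0361  0.0018  0.9807] sd [0.0049 0.0481 0.0026 0.0098] cmd [0.4827 0.2297 0.1146] ft [-0.34 -0.34 -8.79  0.07  0.76  0.02]
-0.1898832097862627
phi plan/0.1s [-0.002 -0.008 -0.014 -0.019 -0.021 -0.015 -0.001  0.01   0.013  0.007  0.001 -0.003 -0.003 -0.002 -0.001 -0.     0.     0.     0.   ] w [-0.04 -0.02 -0.04 -0.05 -0.02  0.06  0.13  0.08 -0.02 -0.07 -0.05 -0.02  0.    0.01  0.01  0.01  0.   -0.   -0.  ]
psi [ 0.052  0.064  0.035 -0.006 -0.035 -0.04  -0.025 -0.007  0.004  0.006  0.003 -0.    -0.003 -0.003 -0.003 -0.002 -0.001]
0.02 0 0 0 -0.53 0 1; 0.15 -0.02 0 0 -0.62 0 1; 0.38 -0.06 0.01 0 -0.41 0 1; 0.65 -0.1 0.01 0 -0.12 0 1; 0.88 -0.13 0.02 0 0.09 0 1; 1 -0.15 0.02 0 0.13 0 1; 1.03 -0.16 0.02 0 0.02 0 1
```

>>> {"method": "servo_tool", "body": {"series": "0.02 0 0 0 -0.53 0 1; 0.15 -0.02 0 0 -0.62 0 1; 0.38 -0.06 0.01 0 -0.41 0 1; 0.65 -0.1 0.01 0 -0.12 0 1; 0.88 -0.13 0.02 0 0.09 0 1; 1 -0.15 0.02 0 0.13 0 1; 1.03 -0.16 0.02 0 0.02 0 1"}}

```text
time_s: 17.35
tcp_pos: [0.4848, 0.2814, 0.1151]
tool_rot: [-2.411, -1.989, -0.029]
ft_force: [0.7, -0.9, -8.4]
width: 0.029
finger_force: 109.9
```

```bash
cat > foot.py <<'E'
from m import *
def foot(n='top'):   # one picture: foot rectangle
    t=snap(n);X=cloud(t);px=t['pixels'].astype(int)
    g=(px[...,1]>px[...,0]+12)&(px[...,1]<140)&(px[...,1]>px[...,2]+5)&(abs(X[...,1]-.27)<.2)&(abs(X[...,0]-.56)<.18)&(X[...,2]<.11)
    g=comp(g);P=X[g];A=np.c_[P[:,:2]-P[:,:2].mean(0),np.ones(len(P))];c,*_=np.linalg.lstsq(A,P[:,2],rcond=None)
    print('foot',n,rect(P[:,:2]),'plane',c.round(4),len(P)); return t
E
python3 - <<'E'
from cyc import *
cycle("0.02 0 0 0 -0.53 0 1; 0.15 -0.02 0 0 -0.62 0 1; 0.38 -0.06 0.01 0 -0.41 0 1; 0.65 -0.1 0.01 0 -0.12 0 1; 0.88 -0.13 0.02 0 0.09 0 1; 1 -0.15 0.02 0 0.13 0 1; 1.03 -0.16 0.02 0 0.02 0 1",4)
plan(5)
E
```

```text
pred [-0.0028  0.1232  0.0018  0.9807]
t 17.35 z 0.0233 inn 0.0261 roll -0.0247 cmd -0.0251 p [0.4848 0.2814 0.1151]
t 17.40 z 0.0295 inn -0.0028 roll -0.0246 cmd -0.0251 p [0.4847 0.2824 0.1152]
t 17.45 z 0.0353 inn -0.0021 roll -0.0252 cmd -0.0251 p [0.4848 0.2824 0.1152]
t 17.50 z 0.0388 inn -0.0013 roll -0.0249 cmd -0.0251 p [0.4848 0.282  0.1151]
est [0.041  0.0192 0.0023 0.9803] sd [0.0049 0.0482 0.0026 0.0098] cmd [0.4845 0.2818 0.1148] ft [-0.06 -0.04 -8.38  0.08  0.77  0.03]
phi plan/0.1s [ 0.038  0.028  0.015  0.004 -0.001 -0.004 -0.004 -0.002 -0.     0.001  0.001  0.001  0.    -0.    -0.    -0.    -0.   ] w [-0.07 -0.13 -0.12 -0.08 -0.04 -0.01  0.01  0.02  0.02  0.01 -0.   -0.   -0.   -0.   -0.    0.    0.  ]
psi [-0.031 -0.016  0.     0.006  0.004 -0.001 -0.004 -0.005 -0.004 -0.003 -0.002 -0.002 -0.002 -0.002 -0.002]
0 0 0 0 0.04 0 1; 0 0 0 0 -0.07 0 1; 0 0 0 0 -0.18 0 1; 0 0 0 0 -0.23 0 1; 0 0 0 0 -0.21 0 1
```

>>> {"method": "servo_tool", "body": {"series": "0 0 0 0 0.04 0 1; 0 0 0 0 -0.07 0 1; 0 0 0 0 -0.18 0 1; 0 0 0 0 -0.23 0 1; 0 0 0 0 -0.21 0 1"}}

```text
time_s: 18.05
tcp_pos: [0.4848, 0.2827, 0.1152]
tool_rot: [2.419, 2.001, -0.004]
ft_force: [0.1, 0.1, -8.8]
width: 0.0286
finger_force: 110.0
```

```bash
python3 - <<'E'
from cyc import *
cycle("0 0 0 0 0.04 0 1; 0 0 0 0 -0.07 0 1; 0 0 0 0 -0.18 0 1; 0 0 0 0 -0.23 0 1; 0 0 0 0 -0.21 0 1",4)
plan(7)
E
```

```text
pred [ 0.0009 -0.036   0.0023  0.9803]
t 18.05 z 0.0056 inn 0.0047 roll 0.0035 cmd 0.0042 p [0.4848 0.2827 0.1152]
t 18.10 z 0.0066 inn 0.0017 roll 0.0037 cmd 0.0042 p [0.4848 0.2822 0.1151]
t 18.15 z 0.0079 inn 0.0013 roll 0.0042 cmd 0.0042 p [0.4848 0.2818 0.1151]
t 18.20 z 0.0099 inn 0.0006 roll 0.0043 cmd 0.0042 p [0.4848 0.2816 0.1151]
est [0.0123 0.0588 0.0027 0.9805] sd [0.0048 0.0477 0.0026 0.0098] cmd [0.4845 0.2818 0.1148] ft [ 0.27 -0.32 -8.03  0.16  0.76 -0.04]
phi plan/0.1s [ 0.018  0.018  0.012  0.006  0.001 -0.001 -0.002 -0.001 -0.001 -0.     0.     0.     0.     0.     0.    -0.    -0.    -0.    -0.   ] w [ 0.04 -0.03 -0.07 -0.06 -0.04 -0.01  0.    0.    0.01  0.01  0.    0.   -0.   -0.   -0.   -0.    0.    0.    0.  ]
psi [-0.021 -0.02  -0.009 -0.     0.003  0.002 -0.002 -0.003 -0.004 -0.003 -0.003 -0.003 -0.003 -0.003 -0.003 -0.003 -0.003]
0 0 0 0 0.18 0 1; 0 0 0 0 0.17 0 1; 0 0 0 0 0.1 0 1; 0 0 0 0 0.03 0 1; 0 0 0 0 0.01 0 1; 0 0 0 0 0.02 0 1; 0 0 0 0 0.04 0 1
```

>>> {"method": "servo_tool", "body": {"series": "0 0 0 0 0.18 0 1; 0 0 0 0 0.17 0 1; 0 0 0 0 0.1 0 1; 0 0 0 0 0.03 0 1; 0 0 0 0 0.01 0 1; 0 0 0 0 0.02 0 1; 0 0 0 0 0.04 0 1"}}

```text
time_s: 18.95
tcp_pos: [0.4848, 0.2821, 0.1151]
tool_rot: [-2.421, -2.001, -0.002]
ft_force: [-0.4, -1.0, -8.2]
width: 0.0287
finger_force: 110.0
```

```bash
python3 - <<'E'
from cyc import *
from foot import foot
cycle("0 0 0 0 0.18 0 1; 0 0 0 0 0.17 0 1; 0 0 0 0 0.1 0 1; 0 0 0 0 0.03 0 1; 0 0 0 0 0.01 0 1; 0 0 0 0 0.02 0 1; 0 0 0 0 0.04 0 1",3)
plan(7)
plan(7,dp=(.002,.003,0))
E
```

```text
pred [-0.0021 -0.0027  0.0027  0.9805]
t 18.95 z -0.0135 inn -0.0114 roll -0.0017 cmd -0.0014 p [0.4848 0.2821 0.1151]
t 19.00 z -0.0138 inn 0.0011 roll -0.0015 cmd -0.0014 p [0.4848 0.2817 0.1151]
t 19.05 z -0.0147 inn 0.0005 roll -0.0013 cmd -0.0014 p [0.4848 0.2816 0.1151]
est [-0.0157 -0.0182  0.0025  0.9805] sd [0.0053 0.0554 0.0026 0.0098] cmd [0.4845 0.2818 0.1148] ft [ 0.21 -0.19 -8.1   0.15  0.79  0.  ]
phi plan/0.1s [-0.017 -0.014 -0.008 -0.003  0.     0.001  0.001  0.001  0.     0.    -0.    -0.    -0.    -0.    -0.     0.     0.     0.     0.   ] w [ 0.    0.04  0.06  0.04  0.02  0.   -0.   -0.   -0.   -0.   -0.    0.    0.    0.    0.    0.   -0.   -0.   -0.  ]
psi [ 0.011  0.008 -0.    -0.006 -0.007 -0.005 -0.003 -0.002 -0.002 -0.002 -0.002 -0.003 -0.003 -0.003 -0.002 -0.002 -0.002]
0 0 0 0 -0.09 0 1; 0 0 0 0 -0.06 0 1; 0 0 0 0 -0.01 0 1; 0 0 0 0 0.03 0 1; 0 0 0 0 0.04 0 1; 0 0 0 0 0.03 0 1; 0 0 0 0 0.01 0 1
phi plan/0.1s [-0.017 -0.014 -0.009 -0.004 -0.001  0.     0.001  0.001  0.001  0.001 -0.    -0.    -0.    -0.    -0.     0.     0.     0.     0.   ] w [ 0.01  0.04  0.05  0.04  0.02  0.01  0.01  0.   -0.01 -0.01 -0.   -0.    0.    0.    0.    0.   -0.   -0.   -0.  ]
psi [ 0.014  0.011  0.001 -0.006 -0.009 -0.008 -0.004 -0.002 -0.002 -0.002 -0.002 -0.002 -0.003 -0.003 -0.003 -0.002 -0.002]
0 0 0 0 -0.11 0 1; 0.01 0 0 0 -0.09 0 1; 0.02 0.01 0 0 -0.02 0 1; 0.04 0.02 0 0 0.04 0 1; 0.06 0.02 0 0 0.06 0 1; 0.06 0.03 0 0 0.05 0 1; 0.07 0.03 0 0 0.02 0 1
```

Send the second plan (small recentering), and measure the foot.

>>> {"method": "servo_tool", "body": {"series": "0 0 0 0 -0.11 0 1; 0.01 0 0 0 -0.09 0 1; 0.02 0.01 0 0 -0.02 0 1; 0.04 0.02 0 0 0.04 0 1; 0.06 0.02 0 0 0.06 0 1; 0.06 0.03 0 0 0.05 0 1; 0.07 0.03 0 0 0.02 0 1"}}

```text
time_s: 19.8
tcp_pos: [0.4871, 0.2846, 0.1152]
tool_rot: [-2.421, -1.999, -0.005]
ft_force: [-0.4, -0.4, -9.4]
width: 0.0289
finger_force: 109.9
```

```bash
python3 - <<'E'
from cyc import *
import arm,cyc,m
_s=robot.snapshot; last={}
def sn(n): last['t']=_s(n); return last['t']
arm.snap=sn
cycle("0 0 0 0 -0.11 0 1; 0.01 0 0 0 -0.09 0 1; 0.02 0.01 0 0 -0.02 0 1; 0.04 0.02 0 0 0.04 0 1; 0.06 0.02 0 0 0.06 0 1; 0.06 0.03 0 0 0.05 0 1; 0.07 0.03 0 0 0.02 0 1",3)
import foot; foot.snap=lambda n: last['t']; foot.foot()
np.savez('/tmp/f.npz',**last['t'])
plan(8)
E
```

```text
pred [-0.0017 -0.0179  0.0025  0.9805]
t 19.80 z 0.0085 inn 0.0102 roll -0.0038 cmd -0.0042 p [0.4871 0.2846 0.1152]
t 19.85 z 0.0090 inn -0.0001 roll -0.0042 cmd -0.0042 p [0.4871 0.2851 0.1152]
t 19.90 z 0.0107 inn 0.0006 roll -0.0045 cmd -0.0042 p [0.487  0.2852 0.1152]
est [0.0117 0.023  0.0028 0.9803] sd [0.0054 0.0557 0.0027 0.0099] cmd [0.4867 0.285  0.1148] ft [-0.68 -0.5  -8.78  0.14  0.76  0.02]
foot top (array([573.9, 273.8]), 138.1, 124.6, 63.64) plane [-0.0065  0.0076  0.075 ] 956
phi plan/0.1s [ 0.013  0.011  0.007  0.003 -0.    -0.001 -0.001 -0.001 -0.     0.     0.     0.     0.     0.    -0.    -0.    -0.    -0.    -0.     0.   ] w [ 0.   -0.03 -0.05 -0.04 -0.02 -0.    0.    0.    0.    0.    0.   -0.   -0.   -0.   -0.    0.    0.    0.    0.   -0.  ]
psi [-0.014 -0.011 -0.005 -0.     0.001  0.    -0.002 -0.003 -0.003 -0.003 -0.003 -0.003 -0.003 -0.003 -0.003 -0.003 -0.003 -0.003]
0 0 0 0 0.07 0 1; 0 0 0 0 0.05 0 1; 0 0 0 0 0 0 1; 0 0 0 0 -0.03 0 1; 0 0 0 0 -0.04 0 1; 0 0 0 0 -0.03 0 1; 0 0 0 0 -0.02 0 1; 0 0 0 0 -0.01 0 1
```

>>> {"method": "servo_tool", "body": {"series": "0 0 0 0 0.07 0 1; 0 0 0 0 0.05 0 1; 0 0 0 0 0 0 1; 0 0 0 0 -0.03 0 1; 0 0 0 0 -0.04 0 1; 0 0 0 0 -0.03 0 1; 0 0 0 0 -0.02 0 1; 0 0 0 0 -0.01 0 1"}}

```text
time_s: 20.75
tcp_pos: [0.487, 0.2848, 0.1152]
tool_rot: [-2.421, -2.0, -0.004]
ft_force: [-0.2, -0.3, -8.4]
width: 0.0287
finger_force: 110.0
```

```bash
python3 - <<'E'
from cyc import *
cycle("0 0 0 0 0.07 0 1; 0 0 0 0 0.05 0 1; 0 0 0 0 0 0 1; 0 0 0 0 -0.03 0 1; 0 0 0 0 -0.04 0 1; 0 0 0 0 -0.03 0 1; 0 0 0 0 -0.02 0 1; 0 0 0 0 -0.01 0 1",3)
plan(6)
E
```

```text
pred [0.0023 0.0118 0.0028 0.9803]
t 20.75 z -0.0004 inn -0.0027 roll -0.0029 cmd -0.0028 p [0.487  0.2848 0.1152]
t 20.80 z 0.0002 inn 0.0003 roll -0.0028 cmd -0.0028 p [0.487  0.2848 0.1151]
t 20.85 z 0.0004 inn -0.0000 roll -0.0028 cmd -0.0028 p [0.487  0.2847 0.1151]
est [0.0008 0.0064 0.0027 0.9803] sd [0.0054 0.0564 0.0027 0.0099] cmd [0.4867 0.285  0.1148] ft [-0.48 -0.33 -8.49  0.15  0.77 -0.01]
phi plan/0.1s [ 0.001  0.001  0.001  0.     0.    -0.    -0.    -0.    -0.     0.     0.     0.     0.     0.    -0.    -0.    -0.    -0.   ] w [ 0. -0. -0. -0. -0. -0. -0.  0.  0.  0.  0. -0. -0. -0. -0.  0.  0.  0.]
psi [-0.004 -0.004 -0.003 -0.003 -0.002 -0.003 -0.003 -0.003 -0.003 -0.003 -0.003 -0.003 -0.003 -0.003 -0.003 -0.003]
0 0 0 0 0.01 0 1; 0 0 0 0 0.01 0 1; 0 0 0 0 0 0 1; 0 0 0 0 0 0 1; 0 0 0 0 0 0 1; 0 0 0 0 0 0 1
```

```bash
python3 - <<'E'
from cyc import *
t=np.arange(200)*.01; u=np.clip(t/1.7,0,1); ref=.36*(u**3*(10-15*u+6*u*u))
plan(8,nobs=3,ref=ref)
E
```

```text
phi plan/0.1s [0.002 0.006 0.014 0.03  0.054 0.085 0.121 0.159 0.195 0.231 0.267 0.3   0.326 0.344 0.355 0.36  0.361 0.361 0.36  0.36 ] w [ 0.02  0.06  0.12  0.19  0.27  0.34  0.38  0.37  0.36  0.36  0.35  0.3   0.22  0.15  0.08  0.03  0.   -0.01 -0.01 -0.  ]
psi [ 0.003  0.01   0.015  0.018  0.016  0.01  -0.002 -0.016 -0.031 -0.043 -0.049 -0.051 -0.05  -0.046 -0.043 -0.04  -0.038 -0.037]
0 0 0 0 -0.04 0 1; 0 0 0 0 -0.09 0 1; 0 0 0 0 -0.13 0 1; 0 0 0 0 -0.15 0 1; 0 0 0 0 -0.14 0 1; 0 0 0 0 -0.09 0 1; 0 0 0 0 -0.01 0 1; 0 0 0 0 0.1 0 1
```

>>> {"method": "servo_tool", "body": {"series": "0 0 0 0 -0.04 0 1; 0 0 0 0 -0.09 0 1; 0 0 0 0 -0.13 0 1; 0 0 0 0 -0.15 0 1; 0 0 0 0 -0.14 0 1; 0 0 0 0 -0.09 0 1; 0 0 0 0 -0.01 0 1; 0 0 0 0 0.1 0 1"}}

```text
time_s: 21.7
tcp_pos: [0.4869, 0.2848, 0.1151]
tool_rot: [-2.413, -1.994, -0.021]
ft_force: [0.1, 0.4, -7.6]
width: 0.0291
finger_force: 110.0
```

```bash
python3 - <<'E'
from cyc import *
cycle("0 0 0 0 -0.04 0 1; 0 0 0 0 -0.09 0 1; 0 0 0 0 -0.13 0 1; 0 0 0 0 -0.15 0 1; 0 0 0 0 -0.14 0 1; 0 0 0 0 -0.09 0 1; 0 0 0 0 -0.01 0 1; 0 0 0 0 0.1 0 1",3)
S=json.load(open('ekf.json'));f0,w0=S['x'][:2]
t=np.arange(200)*.01; u=np.clip(t/.9,0,1); ref=np.interp(u,[0,.4,.7,1],[f0,f0+.6*(.36-f0),f0+.9*(.36-f0),.36])
plan(5,nobs=3,ref=ref[:170])
E
```

```text
pred [0.1577 0.3724 0.0027 0.9803]
t 21.70 z 0.1584 inn 0.0007 roll -0.0175 cmd -0.0168 p [0.4869 0.2848 0.1151]
t 21.75 z 0.1741 inn -0.0027 roll -0.0172 cmd -0.0168 p [0.487  0.2839 0.1151]
t 21.80 z 0.1896 inn -0.0023 roll -0.0161 cmd -0.0168 p [0.487  0.2837 0.1151]
est [0.2064 0.3227 0.0024 0.9798] sd [0.0055 0.0574 0.0027 0.0099] cmd [0.4867 0.285  0.1148] ft [-0.13 -0.74 -8.02 -0.04  0.82  0.01]
phi plan/0.1s [0.238 0.265 0.287 0.307 0.323 0.335 0.346 0.353 0.358 0.361 0.361 0.361 0.36  0.36  0.36  0.36  0.36 ] w [ 0.3   0.25  0.21  0.18  0.15  0.11  0.09  0.07  0.04  0.01 -0.   -0.01 -0.   -0.    0.    0.    0.  ]
psi [-0.032 -0.036 -0.035 -0.036 -0.04  -0.042 -0.043 -0.042 -0.04  -0.038 -0.038 -0.037 -0.038 -0.038 -0.038]
0 0 0 0 0.11 0 1; 0 0 0 0 0.14 0 1; 0 0 0 0 0.13 0 1; 0 0 0 0 0.14 0 1; 0 0 0 0 0.17 0 1
```

>>> {"method": "servo_tool", "body": {"series": "0 0 0 0 0.11 0 1; 0 0 0 0 0.14 0 1; 0 0 0 0 0.13 0 1; 0 0 0 0 0.14 0 1; 0 0 0 0 0.17 0 1"}}

```text
time_s: 22.35
tcp_pos: [0.4869, 0.2852, 0.1151]
tool_rot: [-2.401, -1.985, -0.049]
ft_force: [0.2, 0.5, -7.4]
width: 0.0288
finger_force: 109.9
```

```bash
python3 - <<'E'
from cyc import *
cycle("0 0 0 0 0.11 0 1; 0 0 0 0 0.14 0 1; 0 0 0 0 0.13 0 1; 0 0 0 0 0.14 0 1; 0 0 0 0 0.17 0 1",3)
S=json.load(open('ekf.json'));x=np.array(S['x']);p0=roll(load_cmd()[1])
import cyc
cyc.STOP=True
for tgt in (-.04,-.02,0.,.02,.04):   # what a slow tilt to tgt over 6 rows does
    v=np.r_[p0,p0+(tgt-p0)*np.arange(1,7)/6,[tgt]*6]; g,d,_=prof(v)
    for dw in(-.08,0,.08):
        x1,o=sim(x+[0,dw,0,0],g,d,0*g); print(tgt,dw,'phi',o[9::10,0].round(2),'qd max near stop',np.max(np.where(o[:,0]-g>.37,o[:,1]-d,0)).round(2),'q end',(o[-1,0]-g[-1]).round(3))
E
```

```text
pred [0.323  0.1473 0.0024 0.9798]
t 22.35 z 0.2803 inn -0.0427 roll -0.0409 cmd -0.0405 p [0.4869 0.2852 0.1151]
t 22.40 z 0.2804 inn -0.0018 roll -0.0407 cmd -0.0405 p [0.487  0.2849 0.1151]
t 22.45 z 0.2782 inn -0.0025 roll -0.0405 cmd -0.0405 p [0.4869 0.2849 0.1151]
est [ 0.2769 -0.0521  0.0008  0.9741] sd [0.0053 0.0557 0.0028 0.0085] cmd [0.4867 0.285  0.1148] ft [ 0.13  0.19 -8.13 -0.16  0.82 -0.01]
-0.04 -0.08 phi [ 0.26  0.24  0.22  0.2   0.16  0.13  0.09  0.04 -0.02 -0.09 -0.17 -0.26] qd max near stop 0.0 q end -0.223
-0.04 0 phi [ 0.27  0.26  0.24  0.22  0.2   0.17  0.14  0.1   0.05 -0.   -0.07 -0.14] qd max near stop 0.0 q end -0.101
-0.04 0.08 phi [ 0.28  0.27  0.26  0.25  0.23  0.21  0.19  0.16  0.12  0.08  0.03 -0.02] qd max near stop 0.0 q end 0.016
-0.02 -0.08 phi [0.26 0.25 0.23 0.21 0.19 0.18 0.16 0.15 0.14 0.13 0.11 0.1 ] qd max near stop 0.0 q end 0.119
-0.02 0 phi [0.27 0.26 0.25 0.24 0.23 0.22 0.21 0.21 0.21 0.21 0.21 0.21] qd max near stop 0.0 q end 0.233
-0.02 0.08 phi [0.28 0.27 0.27 0.27 0.26 0.26 0.26 0.27 0.28 0.29 0.3  0.32] qd max near stop 0.0 q end 0
[... 285 characters left out ...]
0.39 0.4 ] qd max near stop 0.49 q end 0.402
0.02 -0.08 phi [0.26 0.25 0.24 0.24 0.25 0.27 0.31 0.37 0.43 0.4  0.4  0.42] qd max near stop 0.77 q end 0.397
0.02 0 phi [0.27 0.26 0.26 0.27 0.28 0.31 0.36 0.43 0.41 0.4  0.42 0.42] qd max near stop 0.72 q end 0.401
0.02 0.08 phi [0.28 0.28 0.28 0.29 0.32 0.36 0.41 0.42 0.41 0.42 0.42 0.42] qd max near stop 0.66 q end 0.402
0.04 -0.08 phi [0.26 0.25 0.25 0.25 0.28 0.32 0.39 0.45 0.42 0.42 0.45 0.44] qd max near stop 0.94 q end 0.399
0.04 0 phi [0.27 0.27 0.27 0.28 0.31 0.36 0.44 0.43 0.43 0.44 0.44 0.44] qd max near stop 0.87 q end 0.402
0.04 0.08 phi [0.28 0.28 0.29 0.31 0.35 0.4  0.45 0.42 0.43 0.44 0.44 0.44] qd max near stop 0.81 q end 0.402
```

```bash
python3 - <<'E'
from cyc import *
t=np.arange(170)*.01; ref=np.interp(t,[0,.15,.5,.9],[.277,.28,.35,.375])
plan(5,nobs=3,ref=ref)
E
```

```text
phi plan/0.1s [0.272 0.278 0.296 0.319 0.34  0.355 0.366 0.371 0.374 0.375 0.375 0.375 0.375 0.375 0.375 0.375 0.375] w [-0.01  0.12  0.21  0.23  0.19  0.13  0.08  0.04  0.02  0.01 -0.   -0.   -0.    0.    0.    0.    0.  ]
psi [-0.001  0.005 -0.01  -0.03  -0.043 -0.041 -0.038 -0.036 -0.035 -0.035 -0.035 -0.035 -0.035 -0.035 -0.035]
0 0 0 0 -0.28 0 1; 0 0 0 0 -0.32 0 1; 0 0 0 0 -0.22 0 1; 0 0 0 0 -0.08 0 1; 0 0 0 0 0.02 0 1
```

>>> {"method": "servo_tool", "body": {"series": "0 0 0 0 -0.28 0 1; 0 0 0 0 -0.32 0 1; 0 0 0 0 -0.22 0 1; 0 0 0 0 -0.1 0 1; 0 0 0 0 -0.04 0 1"}}

```text
time_s: 23.0
tcp_pos: [0.4869, 0.2838, 0.115]
tool_rot: [-2.406, -1.985, -0.042]
ft_force: [1.4, -0.4, -8.2]
width: 0.0288
finger_force: 109.9
```

```bash
python3 - <<'E'
from cyc import *
cycle("0 0 0 0 -0.28 0 1; 0 0 0 0 -0.32 0 1; 0 0 0 0 -0.22 0 1; 0 0 0 0 -0.1 0 1; 0 0 0 0 -0.04 0 1",3)
S=json.load(open('ekf.json'));x=np.array(S['x']);p0=roll(load_cmd()[1])
import cyc
cyc.STOP=True
for tgt in (-.03,-.02,-.01,0.,.02):
    v=np.r_[p0,p0+(tgt-p0)*np.arange(1,7)/6,[tgt]*6]; g,d,_=prof(v)
    for dw in(-.08,0,.08):
        x1,o=sim(x+[0,dw,0,0],g,d,0*g); print(tgt,dw,'phi',o[9::10,0].round(2),'qd max near stop',np.max(np.where(o[:,0]-g>.37,o[:,1]-d,0)).round(2),'q end',(o[-1,0]-g[-1]).round(3))
E
```

```text
pred [0.3408 0.2152 0.0008 0.9741]
t 23.00 z 0.3232 inn -0.0176 roll -0.0350 cmd -0.0349 p [0.4869 0.2838 0.115 ]
t 23.05 z 0.3255 inn -0.0062 roll -0.0347 cmd -0.0349 p [0.487  0.2835 0.115 ]
t 23.10 z 0.3222 inn -0.0109 roll -0.0345 cmd -0.0349 p [0.4871 0.2836 0.1151]
est [ 0.3274  0.0254 -0.0004  0.9704] sd [0.0052 0.0542 0.003  0.0078] cmd [0.4867 0.285  0.1148] ft [ 0.58 -0.41 -8.56 -0.2   0.82 -0.03]
-0.03 -0.08 phi [0.32 0.31 0.31 0.3  0.29 0.28 0.27 0.26 0.25 0.23 0.22 0.2 ] qd max near stop 0.0 q end 0.234
-0.03 0 phi [0.33 0.33 0.33 0.32 0.32 0.32 0.31 0.31 0.31 0.3  0.3  0.29] qd max near stop 0.0 q end 0.325
-0.03 0.08 phi [0.34 0.34 0.35 0.35 0.35 0.36 0.36 0.36 0.36 0.37 0.37 0.37] qd max near stop 0.07 q end 0.399
-0.02 -0.08 phi [0.32 0.31 0.31 0.3  0.3  0.3  0.3  0.31 0.32 0.33 0.35 0.36] qd max near stop 0.19 q end 0.384
-0.02 0 phi [0.33 0.33 0.33 0.33 0.33 0.34 0.35 0.36 0.38 0.38 0.37 0.38] qd max near stop 0.18 q end 0.396
-0.02 0.08 phi [0.34 0.34 0.35 0.36 0.37 0.38 0.38 0.38 0.38 0.38 0.38 0.38] qd max near stop 0.11 q end 0.4
-0.01 -0.08 phi [0.32 0.32 0.31
[... 243 characters left out ...]
0.39 0.39 0.39 0.39] qd max near stop 0.16 q end 0.4
0.0 -0.08 phi [0.32 0.32 0.31 0.32 0.33 0.35 0.38 0.41 0.39 0.39 0.4  0.4 ] qd max near stop 0.41 q end 0.399
0.0 0 phi [0.33 0.33 0.34 0.35 0.36 0.39 0.4  0.4  0.4  0.4  0.4  0.4 ] qd max near stop 0.32 q end 0.4
0.0 0.08 phi [0.34 0.35 0.36 0.37 0.39 0.4  0.4  0.4  0.4  0.4  0.4  0.4 ] qd max near stop 0.2 q end 0.4
0.02 -0.08 phi [0.32 0.32 0.32 0.33 0.36 0.39 0.42 0.41 0.42 0.42 0.42 0.42] qd max near stop 0.53 q end 0.401
0.02 0 phi [0.33 0.33 0.34 0.36 0.39 0.42 0.42 0.42 0.42 0.42 0.42 0.42] qd max near stop 0.37 q end 0.401
0.02 0.08 phi [0.34 0.35 0.36 0.39 0.41 0.42 0.42 0.42 0.42 0.42 0.42 0.42] qd max near stop 0.27 q end 0.401
```

>>> {"method": "servo_tool", "body": {"series": "0 0 0 0 -0.05 0 1; 0 0 0 0 -0.1 0 1; 0 0 0 0 -0.15 0 1; 0 0 0 0 -0.2 0 1; 0 0 0 0 -0.25 0 1; 0 0 0 0 -0.3 0 1; 0 0 0 0 -0.3 0 1; 0 0 0 0 -0.3 0 1"}}

```text
time_s: 23.95
tcp_pos: [0.4869, 0.2851, 0.1151]
tool_rot: [2.418, 1.998, -0.008]
ft_force: [-0.9, 0.8, -8.6]
width: 0.0289
finger_force: 110.0
```

```bash
python3 - <<'E'
from cyc import *
sent([0,0,0,0,-.3,0])
print(obs(4,.38)[:,:6]); p,R=load_cmd(); print(p,roll(R),yaw_of(R))
import foot; foot.foot('scene')
E
```

```text
[[23.95    0.3706  0.0069  0.4869  0.2851  0.1151]
 [24.      0.367   0.007   0.4869  0.2849  0.1151]
 [24.05    0.3672  0.0071  0.487   0.2848  0.1151]
 [24.1     0.3705  0.0071  0.487   0.2847  0.1151]]
[0.4867 0.285  0.1148] 0.006980519631365944 -0.18988320978626233
foot scene (array([565.3, 267.6]), 248.1, 129.3, -10.43) plane [-0.0091 -0.0176  0.0768] 2185
```

>>> {"method": "servo_tool", "body": {"series": "0 0 0.03 0 0 0 1; 0 0 0.1 0 0 0 1; 0 0 0.2 0 0 0 1; 0 0 0.32 0 0 0 1; 0 0 0.44 0 0 0 1; 0 0 0.54 0 0 0 1; 0 0 0.61 0 0 0 1; 0 0 0.64 0 0 0 1"}}

```text
time_s: 25.0
tcp_pos: [0.4868, 0.2846, 0.0826]
tool_rot: [2.419, 1.998, -0.01]
ft_force: [-0.8, -0.5, -8.7]
width: 0.0288
finger_force: 110.0
```

>>> {"method": "servo_tool", "body": {"series": "0 0 0.02 0 0 0 1; 0 0 0.08 0 0 0 1; 0 0 0.16 0 0 0 1; 0 0 0.25 0 0 0 1; 0 0 0.34 0 0.01 0 1; 0 0 0.4 0 0.02 0 1; 0 0 0.44 0 0.03 0 1; 0 0 0.45 0 0.03 0 1"}}

```text
time_s: 25.8
tcp_pos: [0.4868, 0.2844, 0.0603]
tool_rot: [2.421, 2.0, -0.004]
ft_force: [0.5, 0.2, -8.3]
width: 0.0291
finger_force: 110.1
```

```bash
python3 - <<'E'
from cyc import *
sent([0,0,.64,0,0,0]);sent([0,0,.45,0,.03,0])
print(obs(3,.38)); p,R=load_cmd(); print(p,roll(R),yaw_of(R))
import foot; foot.foot('scene')
E
```

```text
[[ 25.8      0.3753   0.0031   0.4868   0.2844   0.0603   0.4772   0.2466  -8.2972  -0.0601   0.8785  -0.0212 996.    ]
 [ 25.85     0.375    0.0029   0.4869   0.2845   0.0605   0.347   -0.2339  -8.2455  -0.0813   0.8183  -0.0087 997.    ]
 [ 25.9      0.3755   0.0027   0.487    0.2846   0.0606  -0.045    0.3395  -8.8074  -0.0956   0.8053  -0.0077 999.    ]]
[0.4866 0.2846 0.0603] 0.0027917295008325787 -0.18988320978626225
foot scene (array([562.3, 268.7]), 253.6, 131.1, -10.23) plane [-0.0112 -0.0151  0.0225] 2023
```

>>> {"method": "servo_tool", "body": {"series": "0 0 0.015 0 0 0 1; 0 0 0.03 0 0 0 1; 0 0 0.045 0 0 0 1; 0 0 0.055 0 0 0 1; 0 0 0.065 0 0 0 1; 0 0 0.075 0 0 0 1; 0 0 0.08 0 0 0 1; 0 0 0.08 0 0 0 1"}}

```text
time_s: 26.8
tcp_pos: [0.4869, 0.2846, 0.0573]
tool_rot: [2.421, 1.999, -0.002]
ft_force: [-4.3, -1.3, -0.3]
width: 0.0286
finger_force: 111.0
```

```bash
python3 - <<'E'
from cyc import *
sent([0,0,.08,0,0,0])
print(obs(2,.38)); print(load_cmd()[0])
E
```

```text
[[ 26.8      0.3686   0.0024   0.4869   0.2846   0.0573  -4.3125  -1.3274  -0.3498  -0.2913   0.576   -0.1875 991.    ]
 [ 26.85     0.3686   0.0024   0.4869   0.2846   0.0573  -4.7049  -2.5627   0.2432  -0.2379   0.6261  -0.1484 986.    ]]
[0.4866 0.2846 0.0563]
```

>>> {"method": "servo_tool", "body": {"series": "0 0 0.01 0 0 0 1; 0 0 0.02 0 0 0 1; 0 0 0.02 0 0 0 1", "grip_force": 60}}

```text
time_s: 27.2
tcp_pos: [0.4869, 0.2845, 0.0572]
tool_rot: [2.42, 1.999, -0.002]
ft_force: [-5.3, -3.4, 8.4]
width: 0.0287
finger_force: 112.0
```

>>> {"method": "servo_tool", "body": {"series": "0 0 0 0 0 0 1; 0 0 0 0 0 0 1; 0 0 0 0 0 0 1", "grip_force": 20}}

```text
time_s: 27.5
tcp_pos: [0.4869, 0.2845, 0.0572]
tool_rot: [2.421, 1.999, -0.002]
ft_force: [-5.7, -2.9, 7.9]
width: 0.029
finger_force: 112.0
```

```bash
python3 - <<'E'
from cyc import *
sent([0,0,.02,0,0,0])
print(obs(2,.38)); print(load_cmd()[0])
import foot; foot.foot('scene')
E
```

```text
[[ 27.5      0.3683   0.0025   0.4869   0.2845   0.0572  -5.7391  -2.8677   7.9359  -0.3811   1.0921  -0.1067 991.    ]
 [ 27.55     0.3681   0.0025   0.4869   0.2845   0.0572  -6.0705  -2.9276   8.1611  -0.3967   1.0884  -0.0879 991.    ]]
[0.4866 0.2846 0.0553]
foot scene (array([563.7, 268.3]), 251.9, 129.8, -10.43) plane [-0.0053 -0.0109  0.0194] 2024
```

>>> {"method": "servo_tool", "body": {"series": "0 0 -0.01 0 0 0 1; 0 0 -0.02 0 0 0 1; 0 0 -0.02 0 0 0 0.62; 0 0 -0.02 0 0 0 0.58; 0 0 -0.02 0 0 0 0.5; 0 0 -0.02 0 0 0 0.3; 0 0 -0.02 0 0 0 0.1; 0 0 -0.02 0 0 0 0"}}

```text
time_s: 28.45
tcp_pos: [0.4872, 0.2847, 0.0567]
tool_rot: [2.421, 2.0, -0.002]
ft_force: [-1.5, 0.5, 0.6]
width: 0.0835
finger_force: 0.0
```

```bash
python3 - <<'E'
from cyc import *
sent([0,0,-.02,0,0,0])
s=robot.get_state();print(s['width'],s['finger_force'],s['ft_force'])
print(obs(2,.38)[:,:6]); print(load_cmd()[0])
import foot; foot.foot('scene')
E
```

```text
0.08348619922195279 0.0 [-1.5052  0.4525  0.5671]
[[28.45    0.3661  0.0023  0.4872  0.2847  0.0567]
 [28.5     0.3641  0.0025  0.4871  0.2846  0.0567]]
[0.4866 0.2846 0.0563]
foot scene (array([563. , 267.8]), 251.8, 130.7, -10.75) plane [-0.0084 -0.0128  0.0197] 1930
```

>>> {"method": "servo_tool", "body": {"series": "0 0 -0.1 0 0 0 0; 0 0 -0.4 0 0 0 0; 0 0 -0.8 0 0 0 0; 0 0 -1.3 0 0 0 0; 0 0 -1.8 0 0 0 0; 0 0 -2.3 0 0 0 0; 0 0 -2.8 0 0 0 0; 0 0 -3.2 0 0 0 0"}}

```text
time_s: 29.4
tcp_pos: [0.4871, 0.2851, 0.2186]
tool_rot: [2.42, 1.999, -0.0]
ft_force: [0.6, -0.1, 0.2]
width: 0.0854
finger_force: 0.0
```

>>> {"method": "servo_tool", "body": {"series": "0 -0.4 -0.2 0 0 0 0; 0 -1.2 -0.4 0 0 0 0; 0 -1.5 -0.5 0 0 0 0; 0 -1.5 -0.5 0 0 0 0"}}

```text
time_s: 29.8
tcp_pos: [0.4113, 0.3005, 0.2429]
tool_rot: [2.417, 2.005, -0.001]
ft_force: [0.6, 0.3, 0.5]
width: 0.0852
finger_force: 0.0
```

```bash
python3 - <<'E'
from cyc import *
import foot
t=foot.foot('top'); X=cloud(t)
k=(X[...,2]>.17)&(X[...,2]<.32)&(abs(X[...,0]-.66)<.1)&(abs(X[...,1]-.34)<.1); print('lens',rect(X[k][:,:2]),np.nanmean(X[k],0),k.sum(),'work ~',.7023-.02*.982,.3623+.02*.189)
s=foot.foot('scene'); cv2.imwrite('pics/end.png',s['pixels'][...,::-1]); print(robot.get_state()['time_s'],robot.get_state()['width'])
E
```

```text
foot top (array([564.2, 269.9]), 139.0, 127.5, -11.82) plane [-0.0019 -0.002   0.0178] 1283
lens (array([672.4, 334. ]), 111.4, 76.2, 56.96) [0.6702 0.3318 0.2534] 1023 work ~ 0.68266 0.36608
foot scene (array([564.3, 267.9]), 250.4, 131.8, -10.03) plane [-0.0077 -0.0086  0.0196] 2157
29.9 0.08575933062642169
```

View pics/end.png

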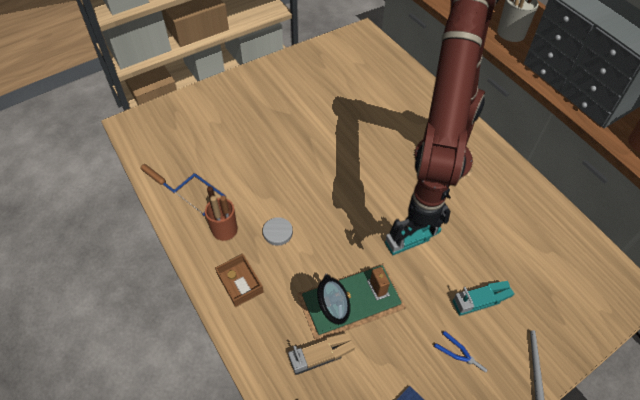

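The picture shows the foot square on the mat around (350,298), the lens at (334,300) leaning to the pin at (320,352), and the gripper clear. The lens is about 34 mm from the work spot.

```bash
python3 -c "
from rig import robot
print(robot.hand_in())"
```

```text
the job is handed in; nothing more can be done
None
```

The job is handed in at about 30 s, but no verdict was returned: the magnifier stands released and level, within about 3 mm of the mat's measured centre, with the arm at rest on its left-hand stop and the lens about 34 mm from the work spot. By my readings both balances held under 0.14 rad for the required time and the arm stayed under about 0.12 rad all the way across.

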